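# Fit the new brake pad into its clip-lined carrier bracket

### The arm

A 6-joint arm with a two-finger parallel gripper is mounted at the origin on a cart in front of the work surface, level with it; the furniture and walls round the work are solid. World frame = base frame: x ahead of the robot, y to its left, z up, the work surface at z = 0. Lengths are in m, angles in degrees, forces in N, time in s.
With the tool pointing down it reaches from about 0.35 to 0.975 m from the base axis. Payload 4.9 kg.
Tool frame: the origin (TCP) lies at the very end of the fingers, on their centre line; the grasp point (between the pads) lies 19 mm behind it; z points along the fingers, y is the direction in which the jaws open and shut (so a half turn about z gives the same grasp; the last joint's range is limited). The gripper opens to 85 mm and grips with 20 to 120 N. Pads are 22 mm wide; open, the fingers measure 114 mm over their backs; the gripper's body (76 mm by 85 mm) begins 54 mm behind the grasp point. The pads swing forward as they close: fully open they stand 13 mm farther back than shut.
Start: joints at [57.009, 3.019, 92.412, -0, 84.569, -6.818], TCP at [0.276, 0.561, 0.231] pointing down, gripper open.
Joint ranges: [-172.51, 172.51], [-57.92, 126.97], [3.15, 148.05], [-58.71, 238.71], [5.1, 150.11], [-179.66, 179.66]. Speed limits (degrees/s): [147.25, 147.25, 180, 180, 180, 180].

### API

Orientations are given as a 3x3 rotation matrix whose columns are the frame's x, y, z axes.
In Python, from workcell import robot, capture, calibration, spot_in gives the robot as it stands. The module is installed in compiled form; this text tells all that it offers.
- The arm moves only by the tool jog_arm, never from a script. Its argument "motion" is a list of rows, each a list of 2 entries, a list of its own where there are three numbers: the shift along the tool's x, y, z in m, then the turn about the tool's z in rad. A call has 1 to 8 rows; each row shifts and turns the commanded pose from where the row before left it, along the tool's axes as they then stand; what a row does not reach is not made up. A row lasts 1/10 s, in which the tool goes at most 50 mm and 8.59 degrees, less where a joint would pass 70% of its speed; a pose out of reach is approached as far as the arm can. A call with a gripper value outside its range is refused whole. "gripper" is the finger opening in m, from 0 to 0.0854, set as the call begins (left out, the last holds). The fingers move at their own pace and stop on an object; "squeeze" is the grip in N (left out, the last holds). Time passes only in rows, so rows that do not move let the fingers close. It gives the time, the measured TCP pose, the force and the opening at its end, in the units of the state.
- robot.sense(): the state, without advancing time (a new reading comes with each control period).
- capture(name): name is "scene" or "top" or "wrist"; returns (picture, depth): 384x512x3 uint8, red, green, blue; 384x512 float32, m along the optical axis (not along the pixel's ray), 0 where there is no reading.
- calibration(name): a dict with "camera_matrix" (3x3 intrinsics, pixels), "k1" (the pictures are not rectified: a ray, as slopes to the right and down, at radius r is drawn at 1 + k1 r^2 times it, then the intrinsics apply), "world_from_camera" (4x4, takes a point from camera to world coordinates); the wrist camera has in their place "tool_from_camera" (4x4, takes a point from camera to tool coordinates, whose origin is the TCP and whose axes are the flange's). Camera axes: x right, y down, z forward; pixel columns grow to the right and rows downward; lengths in m; the calibration is good to about 2 mm. A picture is of the moment at which its call begins: read the wrist's pose just before it. calibration takes no time and is no camera call.
- robot.sign_off(): hands the job in, once; it reports no verdict.
Trained networks look in the newest picture that a camera, given by its name, has taken for a name from the list of things; names that differ only in an ending like _2 or _b are one class to them, and where a whole thing is asked for, a point or a joint stands for the part that bears it (a point fixed in the world has none). Each returns a list of dicts, best first, with "p" (0 to 1); they miss things now and then, are a little off and sometimes report something else, mostly with a low value. They report only what shows in the picture. A call takes as long as a camera call. They do not tell look-alikes from the thing itself.
- spot_in(camera, query): "location" ([x, y, z] in m, in world coordinates, good to about 4 mm: the middle of the surface that is visible of it).
The state is a dict: "time": time; "q": joint angles; "joint_velocities": joint speeds; "tau": joint torques, N m; "position": TCP position; "orientation": TCP orientation; "force": force on the tool from outside, world axes, zero at the start; "moment": the same for the moment, N m; "width": opening from 0.0 (shut) to 1.0 (fully open).
Only numpy, scipy, OpenCV 4.12 (cv2) and the standard library are available. Lean on these libraries where they do the work, as an engineer would, in place of code of your own. Each camera call takes 0.05 s, during which the arm holds its last target.

### The job

Fit the new brake pad (the one with the thick lining) into the carrier bracket on the plywood service board, lining upward: feel its two ears into the slots, slide them down past the spring clips, and press each end home until it has snapped in and the pad sits flat on both lands. Only light pressure is needed, so do not force the pad against the bracket. Leave the worn pad and the tools where they lie.

Things in the scene. Friction and masses are not known exactly. Their poses are not given: they have to be found in the camera images.
- service_board: Plywood board 130 (x) x 244 (y) x 18 mm, fixed on the bench; origin: centre of its underside, on the bench top; y along it. A dark cast carrier bracket, 214 mm long, is bolted on along y. Its feet are slotted: the bracket, with slots and clips, stands up to 7 mm off the board's middle in y; this shift varies, is not measured, and stays put during the job. No shift in x or yaw.
- bracket_mid (a point): Board's middle (unshifted) at the height of the lands, 44 mm above the bench (all heights here are above the bench). Abutments 47 to 69 mm out at each y end, tops at 66 mm; a beam 30 mm wide (x), top at 33 mm, joins them. Beside the beam there is room for fingers down to the board top, 18 mm. The forces of pad on bracket (clips, walls, lands), added up, must stay below 45 N.
- slot_left (a point): Mouth of the +y slot, for an unshifted bracket, 66 mm high. Slot: vertical, open at the top and toward the middle, x from -12 to +9 mm (clip leaf in its -x side), 47 to 58.5 mm out from the bracket's middle in y, land at 44 mm. Its outer end wall opens in a 45-degree steel flare from 58.5 mm out at 59.5 mm height to 66 mm out at 67 mm; the +x wall has a 4 mm flare. Greased.
- slot_right (a point): Mouth of the -y slot, the mirror image, same flares. In each slot a spring leaf (2.2 N/mm) pushes the ear to +x: flare from 69 down to 61 mm height, straight run to 56 mm, then a bend that yields and snaps over the ear's top when that end is under 2 mm from its land. Sliding in takes up to about 12 N in all, passing the bend 10 to 22 N at each end. A centred pad has 1.5 mm play at each y end.
- new_pad: New brake pad: steel plate 44 (x) x 76 (y) x 6 mm with an ear 16 mm wide, 6 mm thick at each y end, 114 mm over the ears; on it a grey lining 44 x 72 x 10 mm with a groove across; 16 mm thick in all, 0.28 kg. Lies flat on the bench, lining up. Origin: centre of its underside, y along it; fits either way round. Grasp across x. Seated, its underside is at 44 mm, its lining top at 60 mm.
- ear_a (a point): Middle of the underside of the new pad's ear at its +y end, 52.5 mm from the pad's origin.
- ear_b (a point): Middle of the underside of the new pad's ear at its -y end, 52.5 mm from the pad's origin.
- worn_pad: The worn pad: same plate and ears as the new one, but its lining is only 2.5 mm thick (8.5 mm in all). Origin at the centre of its underside. Not to be used; leave it where it lies.
- spray_can: Upright aerosol can of cleaner, 56 mm across, 204 mm tall, origin at the middle of its foot. Bystander.
- flat_file: Flat file with a green handle, 250 mm long, lying on the bench. Bystander.
- brush_small: Small brush with a blue handle, 205 mm long, lying on the bench. Bystander.
- pliers: Combination pliers with red handles, 175 mm long, lying on the bench. Bystander.
There are look-alikes about, which are no part of the job. Leave any blue or yellow look-alike of the new_pad alone.

How it is judged:
By the outcome, as a careful person would: the job done as asked, in the order asked, and still so for the second after the job is handed in, with the robot touching nothing.
It also fails if it takes over 72 s, if anything falls off the work surface, if the arm or the gripper's body presses on something with over 40 N, if the wrist force passes 120 N, or if a joint passes its speed limit or range.

## Working session

There is one attempt and no reset: what is moved stays moved. The work goes in short steps, Python scripts to look and compute and a tool call to move; the robot and the scene stay as the last step left them, time stands still between calls to the robot, and variables do not carry over. Pictures are saved under pics/ and viewed, and the job is handed in when it is done.

Besides the shell and the picture viewer there is one more tool, called after ">>>" as name(argument=value, ...), one argument or row to a line, values as JSON. jog_arm: Moves the arm, as the interface text tells. Its arguments: {"type":"object","properties":{"motion":{"type":"array","items":{"type":"array"}},"gripper":{"type":"number"},"squeeze":{"type":"number"}},"required":["motion"]}

```bash
mkdir -p pics
cat > h.py <<'E'
import numpy as np, cv2
from workcell import robot, capture, calibration, spot_in
np.set_printoptions(precision=4,suppress=True)
def pose():
    s=robot.sense(); T=np.eye(4); T[:3,:3]=np.array(s["orientation"]); T[:3,3]=s["position"]; return s,T
def wfc(name,T=None):
    c=calibration(name)
    return np.array(c["world_from_camera"]) if name!="wrist" else T@np.array(c["tool_from_camera"])
def ray(name,uv):
    c=calibration(name);K=np.array(c["camera_matrix"]);k=c["k1"]
    d=(np.array(uv,float)-K[:2,2])/np.array([K[0,0],K[1,1]])
    u=d.copy()
    for _ in range(20): u=d/(1+k*(u**2).sum(-1,keepdims=True))
    return u
def cloud(name,depth,M):
    H,W=depth.shape; uu,vv=np.meshgrid(np.arange(W),np.arange(H))
    u=ray(name,np.stack([uu,vv],-1)); 
    P=np.concatenate([u,np.ones((H,W,1))],-1)*depth[...,None]
    return P@M[:3,:3].T+M[:3,3]
def onplane(name,uv,z,M):
    u=ray(name,uv); d=M[:3,:3]@np.array([u[0],u[1],1]); o=M[:3,3]; return o+d*(z-o[2])/d[2]
def save(n,im): cv2.imwrite(n,cv2.cvtColor(im,cv2.COLOR_RGB2BGR))
E
python3 - <<'E'
from h import *
s,T=pose(); print(s)
for n in["top","scene","wrist"]:
    s,T=pose()
    im,d=capture(n); save(f"pics/{n}0.png",im); np.savez(f"{n}0.npz",im=im,d=d,T=T)
    for q in ["new_pad","service_board","worn_pad","ear_a"] if n!="wrist" else []:
        print(n,q,[(round(r["p"],2),np.round(r["location"],4)) for r in spot_in(n,q)])
print(calibration("top"),calibration("wrist"))
E
```

```text
{'time': 0.0, 'q': array([57.0085,  3.0575, 92.4933,  0.0003, 84.5677, -6.8171]), 'joint_velocities': array([ 0.0292,  0.0276,  0.0191, -0.0284,  0.0055,  0.0645]), 'tau': array([ -0.0003, -39.3698, -37.017 ,  -0.0002,   0.007 ,  -0.    ]), 'position': array([0.2753, 0.5604, 0.23  ]), 'orientation': array([[-0.8975,  0.4411, -0.0011],
       [ 0.4411,  0.8975, -0.0017],
       [ 0.0003, -0.0021, -1.    ]]), 'force': array([-0.0401, -0.6525,  0.3855]), 'moment': array([ 0.0101, -0.0339, -0.0186]), 'width': 0.9986516630038342}
top new_pad [(0.93, array([ 0.5062, -0.4391,  0.0165])), (0.91, array([ 0.5255, -0.2994,  0.018 ])), (0.73, array([ 0.3412, -0.4301,  0.0188])), (0.64, array([ 0.3878, -0.262 ,  0.0147]))]
top service_board [(0.65, array([0.5207, 0.0961, 0.0181]))]
top worn_pad [(0.93, array([ 0.5308, -0.1236,  0.0082]))]
top ear_a [(0.84, array([ 0.3883, -0.2627,  0.0167])), (0.81, array([ 0.5001, -0.4421,  0.0195])), (0.61, array([ 0.3396, -0.4251,  0.013 ])), (0.54, array([ 0.5211, -0.3015,  0.0194]))]
scene new_pad [(0.58, array([ 0.5125, -0.2947,  0.0144]))]
scene service_bo
[... 242 characters left out ...]
   0.    , 254.3579],
       [  0.    , 480.1968, 180.2854],
       [  0.    ,   0.    ,   1.    ]]), 'k1': -0.14932151209265235, 'world_from_camera': array([[-0.0135, -0.9972,  0.0741,  0.4517],
       [-0.9998,  0.0146,  0.0134, -0.0617],
       [-0.0144, -0.0739, -0.9972,  1.576 ],
       [ 0.    ,  0.    ,  0.    ,  1.    ]])} {'camera_matrix': array([[316.5728,   0.    , 251.0851],
       [  0.    , 316.5728, 191.3668],
       [  0.    ,   0.    ,   1.    ]]), 'k1': -0.045932819926439106, 'tool_from_camera': array([[ 0.0002, -0.9634, -0.2681,  0.0679],
       [ 1.    ,  0.0001,  0.0004, -0.0004],
       [-0.0004, -0.2681,  0.9634, -0.1429],
       [ 0.    ,  0.    ,  0.    ,  1.    ]])}
```

View pics/top0.png

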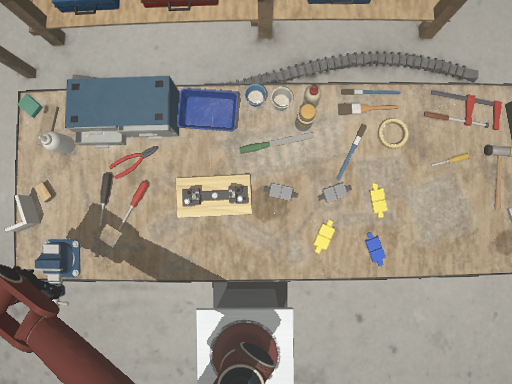

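View pics/scene0.png

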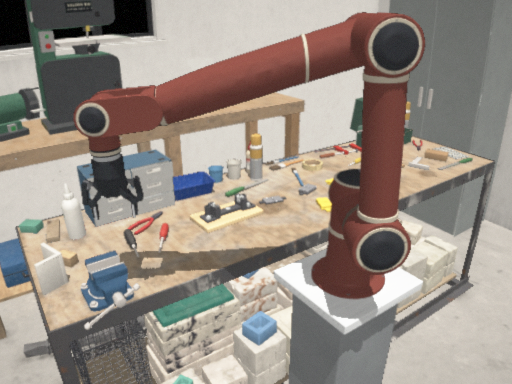

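View pics/wrist0.png

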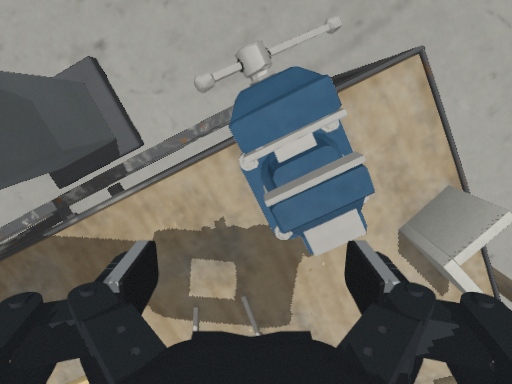

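The top view shows two grey pads, at (281,190) and (334,192), and the board with the dark bracket at (214,196). The yellow and blue pads are look-alikes. Next I'll measure heights from depth to tell new from worn.

Run:
```python
from h import *
f=np.load("top0.npz"); P=cloud("top",f["d"],wfc("top"))
for (u,v) in [(281,190),(334,192)]:
    R=P[v-20:v+20,u-25:u+25].reshape(-1,3); z=R[:,2]
    im=f["im"][v-20:v+20,u-25:u+25].reshape(-1,3).astype(int)
    print("bench",np.median(z)); 
    m=z>np.median(z)+0.0045
    print(m.sum(),np.percentile(z[m],[50,75,90]),R[m].mean(0)); 
    r=cv2.minAreaRect((R[m][:,:2]*1000).astype(np.float32)); print(r)
R=P[170:222,170:256]; z=R[...,2]
b=(z>.012)&(z<.025); print("board",cv2.minAreaRect((R[z>.012][:,:2]*1000).astype(np.float32)))
for a,c in[(.03,.05),(.058,.08)]:
  m=(z>a)&(z<c); print(a,m.sum(),R[m].mean(0) if m.any() else 0,np.percentile(R[m],[2,98],axis=0) if m.any() else 0)
x=cv2.resize(f["im"][160:225,165:365],None,fx=4,fy=4,interpolation=cv2.INTER_CUBIC);save("pics/topz.png",x)
```

```text
bench 0.00038325439019082364
375 [0.008  0.0104 0.0128] [ 0.5294 -0.1247  0.0418]
((524.1031494140625, -126.03494262695312), (157.93174743652344, 150.80703735351562), 87.22578430175781)
bench 0.0005726526203568838
458 [0.0132 0.0173 0.0198] [ 0.5268 -0.2984  0.03  ]
((526.0512084960938, -220.27996826171875), (129.305908203125, 325.6138610839844), 3.4453742504119873)
board ((516.0967407226562, 78.57765197753906), (138.252685546875, 275.89166259765625), 1.9608221054077148)
0.03 304 [0.5172 0.0909 0.0344] [[ 0.4959 -0.0071  0.0302]
 [ 0.5366  0.1877  0.0451]]
0.058 259 [0.5224 0.0899 0.064 ] [[0.4917 0.0045 0.0584]
 [0.5469 0.1732 0.072 ]]
```

View pics/topz.png

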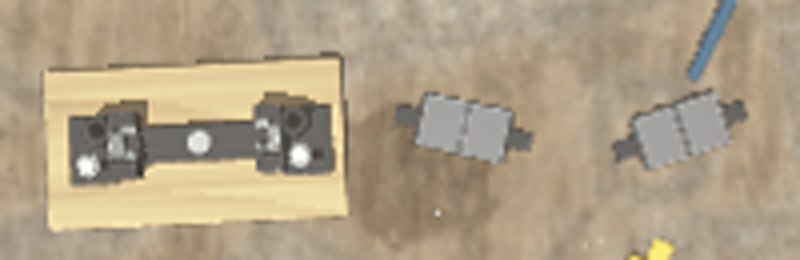

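```bash
cat >> h.py <<'E'
def plan(target,yawy,n=None,step=0.045,T=None):
    """rows to go from current pose to target (TCP), tool y at yaw yawy (deg); turn evenly"""
    s,T0=pose(); T=T0 if T is None else T
    R=T[:3,:3]; p=T[:3,3]; y=R[:,1]; a0=np.degrees(np.arctan2(y[1],y[0]))
    turn=-((yawy-a0+180)%360-180)   # about tool z (down): cw positive
    d=np.array(target)-p
    if n is None: n=int(max(np.ceil(np.linalg.norm(d)/step),np.ceil(abs(turn)/8.0),1))
    rows=[]; a=np.radians(turn)/n
    for i in range(n):
        c,s_=np.cos(a*i),np.sin(a*i); Ri=R@np.array([[c,-s_,0],[s_,c,0],[0,0,1]])
        rows.append([np.round(Ri.T@d/n,4).tolist(),round(a,4)])
    print("n",n,"turn",turn); 
    for i in range(0,n,8): print(str(rows[i:i+8]).replace(" ",""))
E
python3 - <<'E'
from h import *
plan([0.50,0.07,0.22],0)
E
```

```text
n 12 turn 63.82973145146374
[[[-0.0348,-0.0285,0.0009],np.float64(0.0928)],[[-0.0373,-0.0251,0.0009],np.float64(0.0928)],[[-0.0395,-0.0216,0.0009],np.float64(0.0928)],[[-0.0413,-0.0178,0.0009],np.float64(0.0928)],[[-0.0428,-0.0139,0.0009],np.float64(0.0928)],[[-0.0439,-0.0099,0.0009],np.float64(0.0928)],[[-0.0446,-0.0058,0.0009],np.float64(0.0928)],[[-0.0449,-0.0016,0.0009],np.float64(0.0928)]]
[[[-0.0449,0.0026,0.0009],np.float64(0.0928)],[[-0.0445,0.0067,0.0009],np.float64(0.0928)],[[-0.0437,0.0108,0.0009],np.float64(0.0928)],[[-0.0425,0.0148,0.0009],np.float64(0.0928)]]
```

>>> jog_arm(
  motion=[
    [[-0.035,-0.028,0.001],0.093],
    [[-0.037,-0.025,0.001],0.093],
    [[-0.04,-0.022,0.001],0.093],
    [[-0.041,-0.018,0.001],0.093],
    [[-0.043,-0.014,0.001],0.093],
    [[-0.044,-0.01,0.001],0.093],
    [[-0.045,-0.006,0.001],0.093],
    [[-0.045,-0.002,0.001],0.093],
  ],
  gripper=0.085,
)

```text
time: 1.35
position: [0.4252, 0.2308, 0.2236]
orientation: [[-0.358, 0.934, 0.001], [0.934, 0.358, 0.0], [-0.0, 0.001, -1.0]]
force: [0.5, 0.6, -0.3]
width: 0.995
```

>>> jog_arm(
  motion=[
    [[-0.045,0.003,0.001],0.093],
    [[-0.045,0.007,0.001],0.093],
    [[-0.044,0.011,0.001],0.093],
    [[-0.043,0.015,0.001],0.093],
    [[0,0,0],0],
    [[0,0,0],0],
    [[0,0,0],0],
  ],
)

```text
time: 2.05
position: [0.5002, 0.0682, 0.2193]
orientation: [[0.001, 1.0, -0.0], [1.0, -0.001, 0.0], [0.0, -0.0, -1.0]]
force: [0.9, 0.2, -0.3]
width: 0.996
```

Run:
```python
from h import *
s,T=pose(); print(s["time"],T, s["q"])
im,d=capture("wrist"); save("pics/w1.png",im); np.savez("w1.npz",im=im,d=d,T=T)
print([(round(r["p"],2),np.round(r["location"],4)) for r in spot_in("wrist","service_board")])
plan([0.527,-0.298+0.0,0.2],20)
```

```text
2.05 [[ 0.0008  1.     -0.0001  0.5002]
 [ 1.     -0.0008  0.0004  0.0682]
 [ 0.0004 -0.0001 -1.      0.2193]
 [ 0.      0.      0.      1.    ]] [ -0.6988 -13.3507 108.8826   0.0211  84.474   -0.6568]
[(0.59, array([0.5239, 0.1105, 0.015 ]))]
n 9 turn -19.98946949865575
[[[-0.0407,0.003,0.0021],np.float64(-0.0388)],[[-0.0408,0.0014,0.0021],np.float64(-0.0388)],[[-0.0408,-0.0002,0.0021],np.float64(-0.0388)],[[-0.0408,-0.0018,0.0021],np.float64(-0.0388)],[[-0.0407,-0.0033,0.0021],np.float64(-0.0388)],[[-0.0406,-0.0049,0.0021],np.float64(-0.0388)],[[-0.0403,-0.0065,0.0021],np.float64(-0.0388)],[[-0.04,-0.008,0.0021],np.float64(-0.0388)]]
[[[-0.0397,-0.0096,0.0021],np.float64(-0.0388)]]
```

View pics/w1.png

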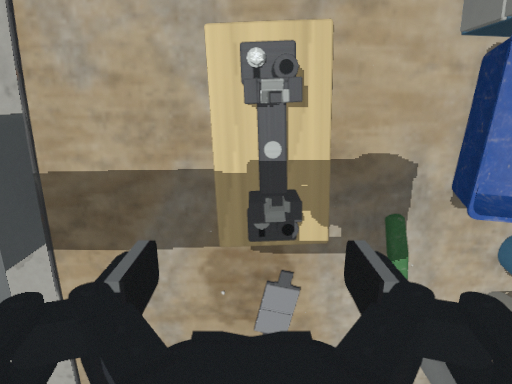

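The wrist view shows the board, corners at about (206,25), (332,20), (329,241) and (217,248), with the bracket abutments at about (272,73) and (274,216). I'll fit both.

Run:
```python
from h import *
f=np.load("w1.npz"); M=wfc("wrist",f["T"]); P=cloud("wrist",f["d"],M); im=f["im"]
z=P[...,2]
for (u,v) in [(225,100),(315,100),(100,100),(273,130),(262,50),(275,205)]: print((u,v),P[v,u])
for n,(u,v) in dict(tl=(206,24),tr=(332,19),br=(329,241),bl=(217,248)).items(): print(n,onplane("wrist",(u,v),0.018,M))
R=P[15:252,200:340]
for lo,hi in[(.014,.022),(.028,.037),(.060,.068)]:
    m=(R[...,2]>lo)&(R[...,2]<hi); Q=R[m]
    print(lo,m.sum(),np.median(Q[:,2]),cv2.minAreaRect((Q[:,:2]*1000).astype(np.float32)),np.percentile(Q[:,:2],[1,99],axis=0))
x=cv2.resize(im[15:255,195:345],None,fx=3.2,fy=2.5*0+2.5,interpolation=cv2.INTER_CUBIC);
x=cv2.resize(im[30:130,220:330],None,fx=5,fy=5,interpolation=cv2.INTER_CUBIC);save("pics/w1a.png",x)
x=cv2.resize(im[160:260,220:330],None,fx=5,fy=5,interpolation=cv2.INTER_CUBIC);save("pics/w1b.png",x)
```

```text
(225, 100) [0.4729 0.1397 0.0188]
(315, 100) [0.5673 0.1398 0.0184]
(100, 100) [ 0.3318  0.141  -0.0004]
(273, 130) [0.5226 0.1098 0.0337]
(262, 50) [0.511  0.1874 0.0268]
(275, 205) [0.5254 0.0325 0.044 ]
tl [0.4554 0.2133 0.018 ]
tr [0.5809 0.2183 0.018 ]
br [ 0.5925 -0.0209  0.018 ]
bl [ 0.4596 -0.0296  0.018 ]
0.014 18032 0.018353231142210963 ((522.4741821289062, 95.70000457763672), (130.47825622558594, 244.21957397460938), 2.275665521621704) [[ 0.4566 -0.0233]
 [ 0.5862  0.2155]]
0.028 3316 0.03322733512530643 ((520.6536865234375, 89.71331787109375), (53.512569427490234, 210.77642822265625), 2.4029271602630615) [[ 0.4962 -0.0097]
 [ 0.5396  0.1909]]
0.06 2970 0.06494505117022292 ((521.475830078125, 89.74568939208984), (52.882179260253906, 178.4922637939453), 2.8468310832977295) [[0.4947 0.0047]
 [0.5495 0.1771]]
```

View pics/w1a.png

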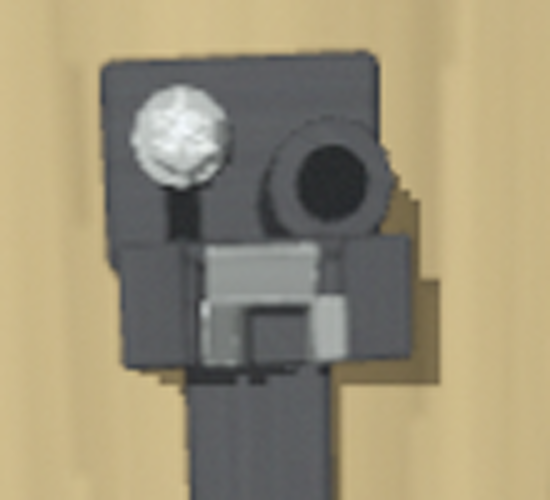

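View pics/w1b.png

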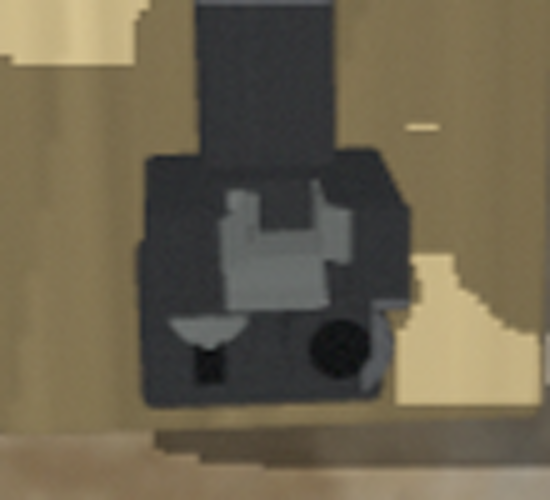

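>>> jog_arm(
  motion=[
    [[-0.041,0.003,0.002],-0.039],
    [[-0.041,0.001,0.002],-0.039],
    [[-0.041,0,0.002],-0.039],
    [[-0.041,-0.002,0.002],-0.039],
    [[-0.041,-0.003,0.002],-0.039],
    [[-0.041,-0.005,0.002],-0.039],
    [[-0.04,-0.006,0.002],-0.039],
    [[-0.04,-0.008,0.002],-0.039],
  ],
)

```text
time: 2.95
position: [0.5248, -0.2597, 0.2034]
orientation: [[-0.309, 0.951, 0.0], [0.951, 0.309, -0.0], [-0.0, 0.0, -1.0]]
force: [1.0, 0.5, -0.3]
width: 0.996
```

>>> jog_arm(
  motion=[
    [[-0.04,-0.01,0.002],-0.039],
    [[0,0,0],0],
    [[0,0,0],0],
    [[0,0,0],0],
  ],
)

```text
time: 3.35
position: [0.5274, -0.2989, 0.2013]
orientation: [[-0.344, 0.939, -0.0], [0.939, 0.344, 0.001], [0.001, 0.0, -1.0]]
force: [0.4, 0.5, 0.2]
width: 0.991
```

Run:
```python
from h import *
s,T=pose(); print(s["time"],T)
im,d=capture("wrist"); save("pics/w2.png",im); np.savez("w2.npz",im=im,d=d,T=T)
print([(round(r["p"],2),np.round(r["location"],4)) for r in spot_in("wrist","new_pad")])
```

```text
3.35 [[-0.3436  0.9391 -0.0001  0.5274]
 [ 0.9391  0.3436  0.0005 -0.2989]
 [ 0.0005  0.0001 -1.      0.2013]
 [ 0.      0.      0.      1.    ]]
[(0.91, array([ 0.3875, -0.2599,  0.0173])), (0.9, array([ 0.5286, -0.3018,  0.0168])), (0.63, array([ 0.5007, -0.4365,  0.0142])), (0.61, array([ 0.3475, -0.4271,  0.0105]))]
```

View pics/w2.png

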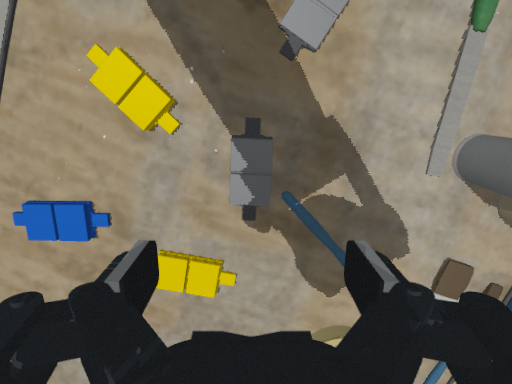

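The wrist view shows the new pad at (251,170), ears at (253,127) and (249,213), lit unevenly. The worn pad is at (313,22). Now I'll fit the pad pose and the bracket shift.

Run:
```python
from h import *
f=np.load("w2.npz"); M=wfc("wrist",f["T"]); P=cloud("wrist",f["d"],M)
S=P[110:228,220:280]; z=S[...,2]
print("bench",np.median(z[z<.003]))
for lo in (.003,.012):
    m=(z>lo)&(z<.03); Q=S[m]; print(lo,m.sum(),np.median(Q[:,2]),cv2.minAreaRect((Q[:,:2]*1000).astype(np.float32)),Q.mean(0))
m=(z>.003)&(z<.009); print("ears",np.median(S[m][:,2]))
# bracket
f=np.load("w1.npz"); M=wfc("wrist",f["T"]); P=cloud("wrist",f["d"],M)
yaw=np.radians(2.28); c,s=np.cos(yaw),np.sin(yaw)
R=np.array([[c,-s],[s,c]]); C=np.array([.5225,.0957])
# refine board yaw via long edges
Q=P[15:252,200:340].reshape(-1,3)
L=(Q[:,:2]-C)@R; zz=Q[:,2]
for lo,hi in [(.062,.068)]:
  m=(zz>lo)&(zz<hi)
  for x0 in range(-30,31,4):
    k=m&(abs(L[:,0]*1000-x0)<2)
    y=np.sort(L[k,1]*1000); 
    p=y[y>0]; n=y[y<0]
    print(x0, (p.min().round(1),p.max().round(1)) if len(p) else "",(n.min().round(1),n.max().round(1)) if len(n) else "")
m=(zz>.014)&(zz<.022)
for y0 in range(-110,111,20):
    k=m&(abs(L[:,1]*1000-y0)<5); x=L[k,0]*1000; print("b",y0,x.min().round(1),x.max().round(1))
for x0 in (-50,50):
    k=m&(abs(L[:,0]*1000-x0)<5); y=L[k,1]*1000; print("by",x0,y.min().round(1),y.max().round(1))
# map
for y0 in list(range(-75,-30,3))+list(range(35,75,3)):
    row=[]
    for x0 in range(-27,28,3):
        k=(abs(L[:,0]*1000-x0)<1.5)&(abs(L[:,1]*1000-y0)<1.5); row.append("%3d"%(1000*np.median(zz[k])) if k.any() else " --")
    print(y0," ".join(row))
```

```text
bench 0.00033634197546866806
0.003 3364 0.016118364907608373 ((528.0923461914062, -302.17852783203125), (43.89060974121094, 113.82746124267578), 17.59793472290039) [ 0.527  -0.2989  0.0143]
0.012 2672 0.01636068854520939 ((528.0960693359375, -302.1903381347656), (43.89060974121094, 72.30461120605469), 17.59793472290039) [ 0.5276 -0.3008  0.0163]
ears 0.006406649240877305
-30  
-26 (np.float64(41.8), np.float64(62.7)) (np.float64(-73.9), np.float64(-52.6))
-22 (np.float64(41.7), np.float64(62.5)) (np.float64(-74.5), np.float64(-52.8))
-18 (np.float64(41.5), np.float64(62.3)) (np.float64(-74.3), np.float64(-52.4))
-14 (np.float64(42.3), np.float64(62.3)) (np.float64(-73.8), np.float64(-53.3))
-10 (np.float64(42.0), np.float64(62.9)) (np.float64(-73.6), np.float64(-53.1))
-6 (np.float64(42.0), np.float64(62.7)) (np.float64(-74.0), np.float64(-53.5))
-2 (np.float64(54.1), np.float64(62.5)) (np.float64(-73.9), np.float64(-64.7))
2 (np.float64(54.9), np.float64(78.5)) (np.float64(-89.4), np.float64(-66.5))
6 (np.float64(46.7), np.float64(81.9)) (np.float64(-92.2), np.float64(-65.8))
10 (np
[... 2238 characters left out ...]
  66  66  64  64  65  56  43  44  43  44  62  66  66  66  66  66  --
53  66  65  66  66  65  61  62  60  59  50  59  45  62  64  66  66  66  65  --
56  65  66  66  66  65  61  62  62  62  62  63  62  61  63  66  66  66  66  --
59  65  66  66  66  65  60  65  65  65  65  66  67  65  65  66  66  66  67  --
62  45  66  66  66  65  66  66  66  67  66  66  66  65  65  66  66  66  66  --
65  26  27  27  27  27  27  28  28  26  34  60  62  62  62  62  62  61  26  --
68  27  27  27  27  27  27  27  27  27  41  62  62  62  62  63  62  62  26  18
71  26  27  27  28  27  27  27  27  27  48  62  63  62  63  63  62  62  60  19
74  26  27  27  27  27  27  26  27  27  46  62  62  62  62  62  61  62  61  --
```

Run:
```python
from h import *
f=np.load("w2.npz"); M=wfc("wrist",f["T"]); P=cloud("wrist",f["d"],M)
C=np.array([.5281,-.3022]); a=np.radians(17.6); R=np.array([[np.cos(a),-np.sin(a)],[np.sin(a),np.cos(a)]])
for (u,v) in [(285,195),(288,200),(295,205),(310,222)]: print((u,v),((P[v,u,:2]-C)@R*1000).round(1),P[v,u,2].round(4))
plan([.5281,-.3022,.06],17.6,n=6)
```

```text
(285, 195) [ 38.8 -24.4] 0.0097
(288, 200) [ 42.6 -30. ] 0.0096
(295, 205) [ 50.6 -35.1] 0.0108
(310, 222) [ 69.1 -54.4] 0.0108
n 6 turn 2.5152450164450215
[[[-0.0006,-0.0001,0.0236],np.float64(0.0073)],[[-0.0006,-0.0001,0.0236],np.float64(0.0073)],[[-0.0006,-0.0001,0.0236],np.float64(0.0073)],[[-0.0006,-0.0001,0.0236],np.float64(0.0073)],[[-0.0006,-0.0001,0.0236],np.float64(0.0073)],[[-0.0006,-0.0001,0.0236],np.float64(0.0073)]]
```

>>> jog_arm(
  motion=[
    [[-0.0006,0,0.024],0.0073],
    [[-0.0006,0,0.024],0.0073],
    [[-0.0006,0,0.024],0.0073],
    [[-0.0006,0,0.024],0.0073],
    [[-0.0006,0,0.023],0.0073],
    [[-0.0006,0,0.023],0.0073],
    [[0,0,0],0],
    [[0,0,0],0],
  ],
  gripper=0.062,
)

```text
time: 4.25
position: [0.5284, -0.3031, 0.0596]
orientation: [[-0.302, 0.953, -0.0], [0.953, 0.302, 0.0], [0.0, -0.0, -1.0]]
force: [0.5, 0.6, 0.2]
width: 0.725
```

Run:
```python
from h import *
s,T=pose(); print(s["time"],T,s["width"],s["force"])
im,d=capture("wrist"); save("pics/w3.png",im); np.savez("w3.npz",im=im,d=d,T=T)
plan([.5281,-.3022,.002],17.6,n=4)
```

```text
4.25 [[-0.3017  0.9534 -0.0003  0.5284]
 [ 0.9534  0.3017  0.0003 -0.3031]
 [ 0.0004 -0.0002 -1.      0.0596]
 [ 0.      0.      0.      1.    ]] 0.7246356526230577 [0.4562 0.5998 0.2163]
n 4 turn -0.05386755587565517
[[[0.0005,-0.0001,0.0147],np.float64(-0.0002)],[[0.0005,-0.0001,0.0147],np.float64(-0.0002)],[[0.0005,-0.0001,0.0147],np.float64(-0.0002)],[[0.0005,-0.0001,0.0147],np.float64(-0.0002)]]
```

View pics/w3.png

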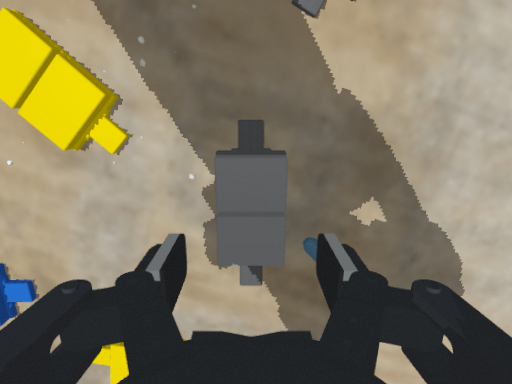

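Run:
```python
from h import *
f=np.load("w3.npz"); M=wfc("wrist",f["T"]); P=cloud("wrist",f["d"],M)
S=P[110:295,205:300]; z=S[...,2]
for lo in (.003,.012):
    m=(z>lo)&(z<.03); Q=S[m]; print(lo,m.sum(),np.median(Q[:,2]),cv2.minAreaRect((Q[:,:2]*1000).astype(np.float32)))
```

```text
0.003 9306 0.016141118952908595 ((527.5672607421875, -301.9089050292969), (44.103126525878906, 113.27780151367188), 17.45575523376465)
0.012 7500 0.016336590636120876 ((527.6058959960938, -302.0317687988281), (44.103126525878906, 72.35163879394531), 17.45575523376465)
```

Both views agree within 0.6 mm: top at 16 mm, 44 x 114 mm. So this is the new pad, and I'll descend on it.

>>> jog_arm(
  motion=[
    [[0.001,-0.0003,0.015],0],
    [[0,-0.0003,0.015],0],
    [[0,0,0.014],0],
    [[0,0,0.014],0],
    [[0,0,0],0],
    [[0,0,0],0],
  ],
)

```text
time: 4.9
position: [0.5269, -0.303, 0.0004]
orientation: [[-0.3, 0.954, -0.001], [0.954, 0.3, 0.001], [0.001, -0.001, -1.0]]
force: [1.2, -0.5, 0.5]
width: 0.723
```

>>> jog_arm(
  motion=[
    [[0,0,0],0],
    [[0,0,0],0],
    [[0,0,0],0],
    [[0,0,0],0],
    [[0,0,0],0],
    [[0,0,0],0],
  ],
  gripper=0.03,
  squeeze=70,
)

```text
time: 5.5
position: [0.5283, -0.3038, 0.0026]
orientation: [[-0.3, 0.954, 0.002], [0.954, 0.3, -0.001], [-0.002, 0.001, -1.0]]
force: [-0.6, 0.4, 5.5]
width: 0.49
```

>>> jog_arm(
  motion=[
    [[0,0,-0.005],0],
    [[0,0,-0.015],0],
    [[0,0,-0.02],0],
    [[0,0,-0.03],0],
    [[0,0,-0.03],0],
    [[0,0,-0.03],0],
    [[0,0,0],0],
    [[0,0,0],0],
  ],
)

```text
time: 6.3
position: [0.5272, -0.3031, 0.1313]
orientation: [[-0.3, 0.954, 0.0], [0.954, 0.3, -0.0], [-0.0, 0.0, -1.0]]
force: [-0.7, 0.9, -3.7]
width: 0.493
```

Run:
```python
from h import *
ps=[]
s,T=pose(); print(s["time"],T,s["width"],s["force"])
im,d=capture("wrist"); save("pics/w4.png",im); np.savez("w4.npz",im=im,d=d,T=T)
P=cloud("wrist",d,np.array(calibration("wrist")["tool_from_camera"]))
for (u,v) in [(250,250),(250,270),(250,300),(250,230),(235,260),(265,260)]: print((u,v),P[v,u])
```

```text
6.3 [[-0.3004  0.9538  0.0003  0.5272]
 [ 0.9538  0.3004 -0.0003 -0.3031]
 [-0.0004  0.0002 -1.      0.1313]
 [ 0.      0.      0.      1.    ]] 0.49342776730063537 [-0.735   0.8564 -3.6543]
(250, 250) [ 0.004  -0.0009 -0.0129]
(250, 270) [-0.0061 -0.0009 -0.0128]
(250, 300) [-0.0215 -0.0009 -0.0136]
(250, 230) [ 0.0142 -0.0009 -0.014 ]
(235, 260) [-0.0007 -0.0077 -0.0134]
(265, 260) [ 0.0002  0.0058 -0.0151]
```

View pics/w4.png

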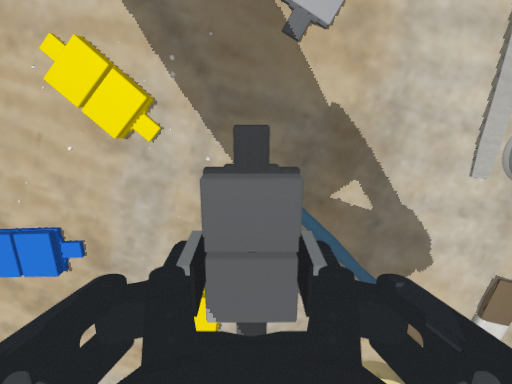

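The pad is held level, ears at (252,148) and (252,328). I'll measure its pose in the tool frame.

Run:
```python
from h import *
f=np.load("w4.npz"); P=cloud("wrist",f["d"],np.array(calibration("wrist")["tool_from_camera"])); im=f["im"]
S=P[115:345,195:310]; z=S[...,2]
m=(z>-.018)&(z<-.010)&(abs(S[...,0])<.05); Q=S[m]
A=np.c_[Q[:,:2],np.ones(len(Q))]; k=np.linalg.lstsq(A,Q[:,2],rcond=None)[0]; print("plane slope/deg",np.degrees(k[:2]),k[2])
# rows (tool x) extents
Q=S[(z>-.018)&(z<.003)]
for x0 in np.arange(-.06,.065,.004):
    k=abs(Q[:,0]-x0)<.002
    if k.any(): q=Q[k]; print(round(x0*1000),len(q),(q[:,1].min()*1000).round(1),(q[:,1].max()*1000).round(1),(np.median(q[:,2])*1000).round(1))
k=abs(Q[:,1]+.0005)<.005; print("x ext",Q[k][:,0].min(),Q[k][:,0].max())
k=(abs(Q[:,1]+.0005)<.018)&(Q[:,2]<-.01); print("lining x ext",Q[k][:,0].min(),Q[k][:,0].max(), np.median(Q[k][:,2]))
q=np.linspace(120,340,12).astype(int)
for v in range(115,175,4): print(v, P[v,252],im[v,252])
```

```text
plane slope/deg [ 0.0453 -0.0168] -0.013705912294382162
-52 1 0.1 0.1 -3.5
-48 148 -7.8 7.0 -3.7
-44 184 -7.8 7.0 -3.9
-40 8 -4.5 5.3 -4.4
-36 46 -21.8 19.9 -13.1
-32 597 -22.4 21.6 -13.7
-28 645 -22.2 21.2 -13.7
-24 656 -21.9 21.5 -13.7
-20 689 -22.3 21.5 -13.7
-16 689 -22.0 21.2 -13.7
-12 682 -21.9 20.9 -13.8
-8 731 -21.6 20.5 -13.8
-4 732 -21.4 20.6 -13.8
0 1087 -21.5 20.6 -12.3
4 462 -21.4 20.6 -13.7
8 812 -21.4 20.5 -13.8
12 1005 -26.4 26.2 -13.8
16 859 -22.1 21.6 -13.8
20 856 -22.2 21.8 -13.7
24 902 -22.3 21.8 -13.8
28 910 -21.9 21.5 -13.8
32 928 -22.3 21.8 -13.8
36 1459 -22.1 21.9 -13.1
40 671 -22.1 21.6 -3.5
44 322 -8.0 7.7 -3.8
48 329 -8.0 7.6 -3.8
52 332 -7.9 7.5 -3.9
56 329 -8.3 7.5 -3.7
60 70 -7.8 7.4 -3.4
x ext -0.050011133590314144 0.058626375272248316
lining x ext -0.035085844977253686 0.03801062059819273 -0.013733455041542095
115 [0.0583 0.0006 0.131 ] [101  91  76]
119 [0.055  0.0006 0.1327] [106  96  80]
123 [0.0516 0.0006 0.1321] [113 103  85]
127 [ 0.0577  0.     -0.0032] [61 61 65]
131 [ 0.0561  0.     -0.0038] [61 62 64]
135 [ 0.0542  0.     -0.0028] [61 62 65]
139 [ 0.0526  0.     -0.0037] [61 61 63]
143 [ 0.051   0.     -0.0046] [61 61 63]
147 [ 0.049   0.     -0.0033] [60 62 62]
151 [ 0.0472  0.     -0.0029] [59 62 64]
155 [ 0.0455  0.     -0.0036] [58 60 62]
159 [ 0.0439  0.     -0.0044] [59 60 63]
163 [ 0.0419  0.     -0.0033] [58 59 61]
167 [ 0.0402  0.     -0.0042] [56 58 59]
171 [ 0.0384  0.     -0.004 ] [58 60 59]
```

Run:
```python
from h import *
f=np.load("w1.npz"); M=wfc("wrist",f["T"]); P=cloud("wrist",f["d"],M); z=P[...,2]
# edges by row: board at 18 vs bench; beam 33 vs 18, subpixel at halfway using rows
def edges(rows,cols,thr,zplane):
    L=[];R=[]
    for v in rows:
        r=z[v,cols[0]:cols[1]]; idx=np.where(r>thr)[0]
        if len(idx)<3: continue
        L.append(onplane("wrist",(cols[0]+idx[0]-.5,v),zplane,M)[:2]); R.append(onplane("wrist",(cols[0]+idx[-1]+.5,v),zplane,M)[:2])
    return np.array(L),np.array(R)
def fit(E):
    for _ in range(3):
        k=np.polyfit(E[:,1],E[:,0],1); r=E[:,0]-np.polyval(k,E[:,1]); E=E[abs(r)<max(2*r.std(),2e-4)]
    return k,r.std()
for nm,rows,cols,thr,zp in [("board",range(30,240),(190,350),.009,.018),("beam",range(108,185),(240,310),.026,.033),("abut+",range(84,100),(230,320),.05,.066),("abut-",range(196,212),(230,320),.05,.066)]:
    L,R=edges(rows,cols,thr,zp); (kl,sl),(kr,sr)=fit(L),fit(R)
    ym=np.mean(L[:,1]); print(nm,"slopes",np.degrees(kl[0]),np.degrees(kr[0]),"y",ym,"L",np.polyval(kl,ym),"R",np.polyval(kr,ym),"mid",(np.polyval(kl,ym)+np.polyval(kr,ym))/2,sl,sr)
    print("   mid at y=.09",(np.polyval(kl,.09)+np.polyval(kr,.09))/2)
```

```text
board slopes -2.335935389971318 -2.021504004292007 y 0.10084771354650685 L 0.45737966824627946 R 0.5860629840130683 mid 0.5217213261296739 0.00032161605721817827 0.00032867797056889065
   mid at y=.09 0.5221338194646712
beam slopes -2.299869420774999 -3.3985880494632634 y 0.09290853391003188 L 0.5074004402389131 R 0.5370051016766334 mid 0.5222027709577732 0.00031574166167409244 0.00028413590045961185
   mid at y=.09 0.5223474077611112
abut+ slopes 0.35759866655263917 -2.136685470810328 y 0.1464767802768922 L 0.49329134017553583 R 0.5453701448198894 mid 0.5193307424977126 6.199503682311041e-08 4.200724425766696e-07
   mid at y=.09 0.5202075705589718
abut- slopes 6.092477987072675 -10.129253669987872 y 0.040656112097461845 L 0.49783001254838233 R 0.5500990179118468 mid 0.5239645152301146 0.0006706773705765755 0.0004498293352323816
   mid at y=.09 0.5222262527570473
```

```bash
cat > cmd.py <<'E'
import numpy as np
p=np.array([.276,.561,.231]); yaw=63.827
def Rm(y):
    a=np.radians(y); ty=np.array([np.cos(a),np.sin(a),0]); tz=np.array([0,0,-1.]); return np.c_[np.cross(ty,tz),ty,tz]
def go(rows):
    global p,yaw
    for d,a in rows: p=p+Rm(yaw)@np.array(d); yaw-=np.degrees(a)
    print(p.round(5),round(yaw,3))
if __name__=="__main__":
    go([[[-0.035,-0.028,0.001],0.093],[[-0.037,-0.025,0.001],0.093],[[-0.04,-0.022,0.001],0.093],[[-0.041,-0.018,0.001],0.093],[[-0.043,-0.014,0.001],0.093],[[-0.044,-0.01,0.001],0.093],[[-0.045,-0.006,0.001],0.093],[[-0.045,-0.002,0.001],0.093]])
    go([[[-0.045,0.003,0.001],0.093],[[-0.045,0.007,0.001],0.093],[[-0.044,0.011,0.001],0.093],[[-0.043,0.015,0.001],0.093]])
    go([[[-0.041,0.003,0.002],-0.039],[[-0.041,0.001,0.002],-0.039],[[-0.041,0,0.002],-0.039],[[-0.041,-0.002,0.002],-0.039],[[-0.041,-0.003,0.002],-0.039],[[-0.041,-0.005,0.002],-0.039],[[-0.04,-0.006,0.002],-0.039],[[-0.04,-0.008,0.002],-0.039]])
    go([[[-0.04,-0.01,0.002],-0.039]])
    go([[[-0.0006,0,0.024],0.0073]]*4+[[[-0.0006,0,0.023],0.0073]]*2)
    go([[[0.001,-0.0003,0.015],0],[[0,-0.0003,0.015],0],[[0,0,.014],0],[[0,0,.014],0]])
    go([[[0,0,-.130],0]])
E
python3 cmd.py
```

```text
[0.42501 0.23254 0.223  ] 21.199
[0.50083 0.06759 0.219  ] -0.115
[ 0.52473 -0.25935  0.203  ] 17.761
[ 0.52741 -0.3005   0.201  ] 19.996
[ 0.52858 -0.3039   0.059  ] 17.486
[ 0.52771 -0.30313  0.001  ] 17.486
[ 0.52771 -0.30313  0.131  ] 17.486
```

Run:
```python
from h import *
plan([0.525,-0.065,0.2],2.35,n=7)
```

```text
n 7 turn 15.139514137061497
[[[0.0324,0.01,-0.01],np.float64(0.0377)],[[0.0328,0.0088,-0.01],np.float64(0.0377)],[[0.0331,0.0075,-0.01],np.float64(0.0377)],[[0.0334,0.0063,-0.01],np.float64(0.0377)],[[0.0336,0.005,-0.01],np.float64(0.0377)],[[0.0337,0.0037,-0.01],np.float64(0.0377)],[[0.0339,0.0025,-0.01],np.float64(0.0377)]]
```

>>> jog_arm(
  motion=[
    [[0.032,0.01,-0.01],0.038],
    [[0.033,0.009,-0.01],0.038],
    [[0.033,0.0075,-0.01],0.038],
    [[0.033,0.006,-0.01],0.038],
    [[0.034,0.005,-0.01],0.038],
    [[0.034,0.004,-0.01],0.038],
    [[0.034,0.0025,-0.01],0.038],
  ],
)

```text
time: 7.05
position: [0.5246, -0.0637, 0.1984]
orientation: [[-0.037, 0.999, -0.005], [0.999, 0.037, 0.001], [0.002, -0.005, -1.0]]
force: [0.2, 0.3, -2.9]
width: 0.492
```

>>> jog_arm(
  motion=[
    [[0,0,0],0],
    [[0,0,0],0],
    [[0,0,0],0],
    [[0,0,0],0],
  ],
)

```text
time: 7.45
position: [0.5257, -0.0662, 0.1998]
orientation: [[-0.038, 0.999, -0.003], [0.999, 0.038, 0.0], [0.001, -0.002, -1.0]]
force: [-0.6, 0.4, -2.8]
width: 0.493
```

```bash
cat > shot.py <<'E'
import sys
from h import *
tag=sys.argv[1]
for i in range(4):
    s,T=pose(); im,d=capture("wrist"); np.savez(f"{tag}_{i}.npz",im=im,d=d,T=T); print(s["time"],T[:3,3],np.degrees(np.arctan2(T[1,1],T[0,1])),T[:3,2],s["force"])
save(f"pics/{tag}.png",im)
E
python3 shot.py b1
```

```text
7.45 [ 0.5257 -0.0662  0.1998] 2.171311031511299 [-0.0025  0.0004 -1.    ] [-0.5788  0.3782 -2.7877]
7.5 [ 0.5259 -0.0663  0.2002] 2.1677989355626774 [-0.0019  0.0003 -1.    ] [-0.751   0.0302 -1.9332]
7.55 [ 0.526  -0.0662  0.2005] 2.1695306913590717 [-0.0014  0.0002 -1.    ] [ 0.1781 -0.4541 -2.9783]
7.6 [ 0.5262 -0.0662  0.2008] 2.1766331297537436 [-0.0009  0.0002 -1.    ] [ 0.2385  0.7242 -3.1375]
```

View pics/b1.png

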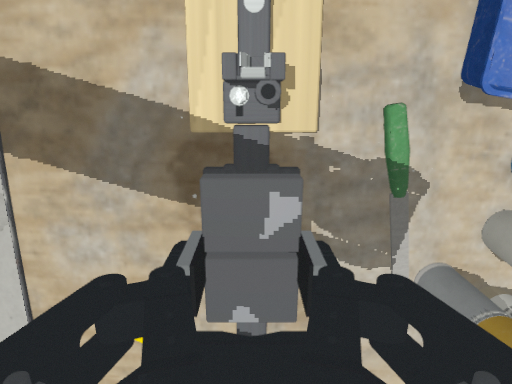

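The -y abutment shows at (254,85), with the board end at row 130, clear of the pad in the gripper. The readings drift smoothly, so the arm is settling rather than the sensor being noisy. I'll move on to view the +y end.

Run:
```python
from h import *
plan([0.523,0.035,0.2],2.35,n=4)
```

```text
n 4 turn -0.1650510546636781
[[[0.0253,0.0002,0.0002],np.float64(-0.0007)],[[0.0253,0.0002,0.0002],np.float64(-0.0007)],[[0.0253,0.0002,0.0002],np.float64(-0.0007)],[[0.0253,0.0002,0.0002],np.float64(-0.0007)]]
```

>>> jog_arm(
  motion=[
    [[0.025,0,0],-0.001],
    [[0.025,0,0],-0.001],
    [[0.025,0,0],-0.001],
    [[0.025,0,0],0],
    [[0,0,0],0],
    [[0,0,0],0],
    [[0,0,0],0],
    [[0,0,0],0],
  ],
)

```text
time: 8.45
position: [0.5224, 0.0337, 0.2013]
orientation: [[-0.041, 0.999, -0.0], [0.999, 0.041, -0.0], [-0.0, -0.0, -1.0]]
force: [0.6, 0.3, -3.0]
width: 0.491
```

```bash
python3 shot.py b2
cat > fitb.py <<'E'
import sys
from h import *
tag=sys.argv[1]; rlim=int(sys.argv[2])
a=np.radians(2.35); ax=np.array([np.cos(a),np.sin(a)]); ay=np.array([-np.sin(a),np.cos(a)])
res=[]
for i in range(4):
    f=np.load(f"{tag}_{i}.npz"); M=wfc("wrist",f["T"]); P=cloud("wrist",f["d"],M)[:rlim,150:350].reshape(-1,3)
    q=P[(P[:,2]>.063)&(P[:,2]<.0685)]; X=(q[:,:2]-[.5221,.0901])@ax*1000; Y=(q[:,:2]-[.5221,.0901])@ay*1000
    k=abs(Y)<72; 
    def ext(v,sel): 
        return v[sel].min(),v[sel].max()
    out=[]
    for lo,hi in [(-27,-14),(14,25)]:
        s=(X>lo)&(X<hi)&k
        if s.any(): out+= [np.percentile(Y[s],[.5,99.5])]
    s=k&(abs(abs(Y)-58)<8); out.append(np.percentile(X[s],[.5,99.5]))
    # slot floor: walls
    q=P[(P[:,2]>.041)&(P[:,2]<.047)]; X=(q[:,:2]-[.5221,.0901])@ax*1000; Y=(q[:,:2]-[.5221,.0901])@ay*1000
    s=(abs(X)<9)&(abs(Y)>46)&(abs(Y)<65)
    out.append(("floor X",np.percentile(X[s],[1,99]),"Y",np.percentile(Y[s],[1,99]),s.sum()) if s.sum()>5 else 0)
    b=P[(P[:,2]>.015)&(P[:,2]<.021)]; X=(b[:,:2]-[.5221,.0901])@ax*1000; Y=(b[:,:2]-[.5221,.0901])@ay*1000
    out.append(("boardX",np.percentile(X,[.3,99.7]),"Y",np.percentile(Y,[.3,99.7])))
    print(*out)
E
python3 fitb.py b1 140; python3 fitb.py b2 140
```

```text
8.45 [0.5224 0.0337 0.2013] 2.348372891459317 [-0.     -0.0002 -1.    ] [ 0.6182  0.3192 -3.02  ]
8.5 [0.5224 0.0337 0.2013] 2.347075598695585 [ 0.     -0.0002 -1.    ] [-0.1175  0.2656 -2.9805]
8.55 [0.5224 0.0338 0.2013] 2.3528924330004464 [-0.     -0.0001 -1.    ] [ 0.3379  0.5326 -2.2257]
8.6 [0.5224 0.0339 0.2013] 2.36104602988206 [-0.     -0.0001 -1.    ] [-0.0744 -0.0768 -3.2632]
[-69.5022 -47.6042] [-71.8547 -47.6471] [-26.6395  25.0568] ('floor X', array([-3.0356,  7.6298]), 'Y', array([-56.3476, -47.8012]), np.int64(143)) ('boardX', array([-64.4651,  64.4087]), 'Y', array([-116.6754,    5.1532]))
[-69.5085 -47.5113] [-69.6451 -47.6452] [-26.8277  25.3858] ('floor X', array([-2.7958,  7.8658]), 'Y', array([-56.2989, -47.6865]), np.int64(142)) ('boardX', array([-64.5407,  64.4298]), 'Y', array([-116.7236,    5.1695]))
[-69.4997 -47.456 ] [-70.3012 -47.5927] [-26.6545  25.4489] ('floor X', array([-2.5546,  8.0972]), 'Y', array([-56.295 , -47.5545]), np.int64(143)) ('boardX', array([-64.5178,  64.381 ]), 'Y', array([-116.7045,    5.3604]))
[-69.4503 -47.3588] [-70.168  -47.5232
[... 349 characters left out ...]
.2025,  64.6667]), 'Y', array([-23.8056, 105.2605]))
[46.9405 68.5493] [46.9403 71.2294] [-25.997   25.7042] ('floor X', array([-7.5301,  8.4601]), 'Y', array([46.5878, 58.0865]), np.int64(205)) ('boardX', array([-64.1193,  64.667 ]), 'Y', array([-23.779 , 105.3114]))
[47.0832 68.7436] [47.1121 70.6405] [-26.0282  25.6494] ('floor X', array([-7.5577,  8.4379]), 'Y', array([46.5607, 58.2576]), np.int64(209)) ('boardX', array([-64.1613,  64.6671]), 'Y', array([-23.6463, 105.4748]))
[47.0859 67.9332] [47.1198 68.126 ] [-26.0198  25.6104] ('floor X', array([-7.6011,  8.4467]), 'Y', array([46.6399, 58.2963]), np.int64(209)) ('boardX', array([-64.2412,  64.6307]), 'Y', array([-23.5756, 105.4997]))
```

View pics/b2.png

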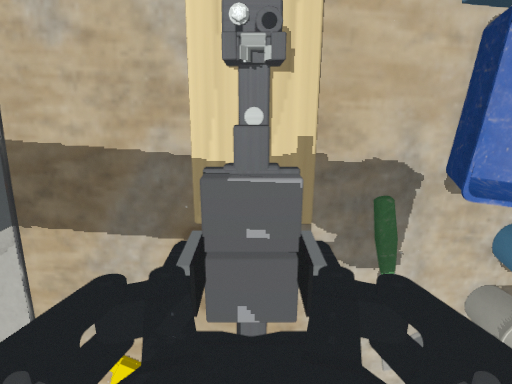

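Run:
```python
from h import *
f=np.load("b2_3.npz"); P=cloud("wrist",f["d"],np.array(calibration("wrist")["tool_from_camera"]))
S=P[115:345,195:310]; z=S[...,2]
Q=S[(z>-.018)&(z<-.010)]; k=abs(Q[:,1])<.018; print("lining x",Q[k][:,0].min(),Q[k][:,0].max(),np.median(Q[k][:,2]))
Q=S[(z>-.006)&(z<0)]
for lo,hi in[(.043,.057),(-.047,-.041)]:
    k=(Q[:,0]>lo)&(Q[:,0]<hi)&(abs(Q[:,1])<.011); print(lo,np.percentile(Q[k][:,1],[1,99]))
k=abs(Q[:,1])<.006; print(Q[k][:,0].max())
plan([.5228,.0883,.078],2.35,n=6)
```

```text
lining x -0.03489663782618384 0.037862258844753374 -0.013746145452559061
0.043 [-0.0079  0.0076]
-0.047 [-0.0077  0.007 ]
0.05853136754237055
n 6 turn 0.020041006197971
[[[0.009,0.0005,0.0205],np.float64(0.0001)],[[0.009,0.0005,0.0205],np.float64(0.0001)],[[0.009,0.0004,0.0205],np.float64(0.0001)],[[0.009,0.0004,0.0205],np.float64(0.0001)],[[0.009,0.0004,0.0205],np.float64(0.0001)],[[0.009,0.0004,0.0205],np.float64(0.0001)]]
```

>>> jog_arm(
  motion=[
    [[0.018,0.001,0.01],0],
    [[0.018,0.001,0.01],0],
    [[0.018,0.0006,0.02],0],
    [[0,0,0.03],0],
    [[0,0,0.03],0],
    [[0,0,0.023],0],
    [[0,0,0],0],
    [[0,0,0],0],
  ],
)

```text
time: 9.45
position: [0.5227, 0.0884, 0.0785]
orientation: [[-0.042, 0.999, -0.0], [0.999, 0.042, -0.0], [-0.0, -0.0, -1.0]]
force: [1.0, 0.3, -2.4]
width: 0.495
```

>>> jog_arm(
  motion=[
    [[0,0,0],0],
    [[0,0,0],0],
    [[0,0,0],0],
    [[0,0,0],0],
    [[0,0,0],0],
    [[0,0,0],0],
    [[0,0,0],0],
    [[0,0,0],0],
  ],
)

```text
time: 10.25
position: [0.5226, 0.0886, 0.0782]
orientation: [[-0.042, 0.999, -0.0], [0.999, 0.042, -0.0], [-0.0, -0.0, -1.0]]
force: [-0.1, -0.4, -2.8]
width: 0.489
```

```bash
python3 shot.py b3;python3 - <<'E'
from h import *
a=np.radians(2.35); ax=np.array([np.cos(a),np.sin(a)]); ay=np.array([-np.sin(a),np.cos(a)])
f=np.load("b3_3.npz");P=cloud("wrist",f["d"],wfc("wrist",f["T"]))
for v in range(60,160,5): print(v," ".join("%3d"%(1000*P[v,u,2]) for u in range(190,320,6)))
plan([.5228,.0883,.070],2.35,n=1)
E
```

```text
10.25 [0.5226 0.0886 0.0782] 2.418111279008549 [-0.0001 -0.     -1.    ] [-0.0601 -0.3928 -2.7534]
10.3 [0.5226 0.0886 0.0782] 2.4217000692593325 [-0.0001  0.     -1.    ] [ 0.7667  0.0774 -2.8615]
10.35 [0.5226 0.0886 0.0782] 2.418460753586197 [-0.0002  0.     -1.    ] [ 0.2418  0.2193 -2.6286]
10.4 [0.5226 0.0886 0.0782] 2.4179179356857783 [-0.0001 -0.     -1.    ] [-0.5376  0.2191 -2.7934]
60  17  18  26  26  27  34  35  35  35  25  26  25  61  61  62  62  62  61  17  18  18  18
65  17  17  25  26  27  33  35  35  30  27  27  27  64  62  63  63  61  63  17  18  18  18
70  18  17  26  27  25  28  35  29  28  28  28  62  63  63  63  61  63  61  61  18  18  18
75  18  18  26  27  27  26  27  27  26  27  27  62  62  62  62  62  62  62  61  18  18  18
80  18  17  26  26  27  27  27  27  26  28  27  62  62  62  61  63  62  62  61  19  19  19
85  18  17  25  26  28  28  28  28  26  27  27  62  62  61  62  62  62  61  61  17  19  18
90  19  17  26  27  26  26  26  28  27  27  27  61  61  61  63  63  62  62  18  18  18  18
95  17  18  26  27  26  27  28  27  27  27  27  26  63  61  61  62 
[... 503 characters left out ...]
  65  66  63  66  81  80  81  81  81  79  64  65  66  65  65  64  18  18
130  18  18  65  66  65  65  62  66  81  82  81  81  82  82  64  67  66  65  65  18  18  19
135  18  18  66  65  67  66  61  66  83  81  82  83  81  82  65  66  66  67  66  18  18  17
140  17  18  67  65  65  66  61  66  81  81 221  80  81  82  64  65  66  65  66  17  18  18
145  18  18  18  18  19  18  19  33  82  82  83  80  81  81  33  18  17  18  18  19  18  18
150  18  18  18  18  17  18  17  33  81  82  82  82  82  82  32  17  17  18  18  18  19  18
155  17  18  18  18  17  17  18  33  81  81  81  81  81  82  33  17  19  18  18  19  17  17
n 1 turn 0.06786936640645536
[[[-0.0003,0.0002,0.0083],np.float64(0.0012)]]
```

View pics/b3.png

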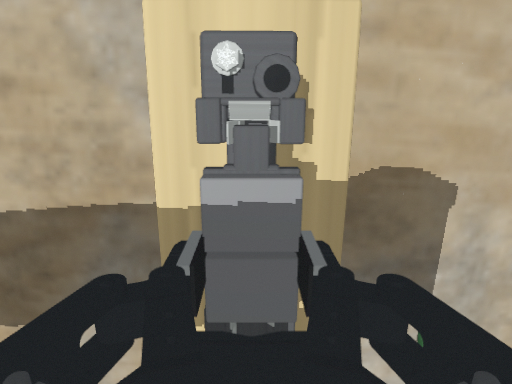

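Run:
```python
from h import *
a=np.radians(2.35); ax=np.array([np.cos(a),np.sin(a)]); ay=np.array([-np.sin(a),np.cos(a)])
for i in range(4):
    f=np.load(f"b3_{i}.npz");P=cloud("wrist",f["d"],wfc("wrist",f["T"]))[90:170,170:330].reshape(-1,3)
    D=(P[:,:2]-[.5221,.0901]); X=D@ax*1000; Y=D@ay*1000; z=P[:,2]*1000
    e=(z>79)&(z<84)&(abs(X)<11)&(Y>42); b=(z>63)&(z<68)&(Y>45)&(Y<72)
    s=b&((X<-14)|(X>14))
    s1=(z>63)&(z<68)&(Y>45)&(Y<60)&(X>5)
    print("ear X",np.percentile(X[e],[1,99]),"tip",np.percentile(Y[e],99.5),"abutX",np.percentile(X[b],[.5,99.5]),"abutY",np.percentile(Y[s],[.5,99.5]),"wall+x",np.percentile(X[s1],.5))
```

```text
ear X [-7.5102  7.9051] tip 56.94042257817056 abutX [-26.3615  25.498 ] abutY [47.2641 69.0152] wall+x 9.75628401182482
ear X [-7.5045  7.9037] tip 56.93800286329254 abutX [-26.4129  25.4621] abutY [47.2572 69.0209] wall+x 9.77418989517079
ear X [-7.5263  7.8952] tip 56.9351103773661 abutX [-26.3949  25.5232] abutY [47.2444 69.0161] wall+x 9.74407088141053
ear X [-7.491   7.8889] tip 56.93273499678229 abutX [-26.437   25.6032] abutY [47.2112 68.9808] wall+x 9.77926919137395
```

Everything measured in a single frame now agrees. The ear tip is 1.6 mm from the end wall and sits +0.65 mm in x, so the pad is centred and I can start feeling it down.

>>> jog_arm(
  motion=[
    [[0,0,0.0015],0],
    [[0,0,0.0015],0],
    [[0,0,0.0015],0],
    [[0,0,0.0015],0],
    [[0,0,0.001],0],
    [[0,0,0.001],0],
    [[0,0,0],0],
  ],
)

```text
time: 11.15
position: [0.5225, 0.0886, 0.0701]
orientation: [[-0.042, 0.999, -0.0], [0.999, 0.042, -0.0], [-0.0, -0.0, -1.0]]
force: [0.8, -0.3, -2.5]
width: 0.491
```

>>> jog_arm(
  motion=[
    [[0,0,0.001],0],
    [[0,0,0.001],0],
    [[0,0,0.001],0],
    [[0,0,0.001],0],
    [[0,0,0],0],
  ],
)

```text
time: 11.65
position: [0.5227, 0.0886, 0.0663]
orientation: [[-0.042, 0.999, 0.0], [0.999, 0.042, 0.0], [0.0, 0.0, -1.0]]
force: [-0.3, -0.6, -2.0]
width: 0.494
```

>>> jog_arm(
  motion=[
    [[0,0,0.001],0],
    [[0,0,0.001],0],
    [[0,0,0.001],0],
    [[0,0,0],0],
  ],
)

```text
time: 12.05
position: [0.5235, 0.0886, 0.0642]
orientation: [[-0.042, 0.999, 0.002], [0.999, 0.042, 0.0], [0.0, 0.002, -1.0]]
force: [-0.3, 0.6, 0.9]
width: 0.49
```

>>> jog_arm(
  motion=[
    [[0,0,0.001],0],
    [[0,0,0.001],0],
    [[0,0,0.0005],0],
    [[0,0,0],0],
  ],
)

```text
time: 12.45
position: [0.5233, 0.0886, 0.061]
orientation: [[-0.042, 0.999, 0.002], [0.999, 0.042, 0.0], [0.0, 0.002, -1.0]]
force: [2.3, 0.6, 0.7]
width: 0.492
```

>>> jog_arm(
  motion=[
    [[0,0,0.001],0],
    [[0,0,0.001],0],
    [[0,0,0],0],
  ],
)

```text
time: 12.75
position: [0.5232, 0.0885, 0.0589]
orientation: [[-0.042, 0.999, 0.002], [0.999, 0.042, -0.0], [-0.0, 0.002, -1.0]]
force: [3.9, 0.4, 0.1]
width: 0.494
```

>>> jog_arm(
  motion=[
    [[0,0,0.001],0],
    [[0,0,0.001],0],
    [[0,0,0],0],
  ],
)

```text
time: 13.05
position: [0.5232, 0.0886, 0.0574]
orientation: [[-0.042, 0.999, 0.001], [0.999, 0.042, -0.0], [-0.0, 0.001, -1.0]]
force: [3.0, 1.0, 4.5]
width: 0.491
```

>>> jog_arm(
  motion=[
    [[0,0,0.0005],0],
    [[0,0,0.0005],0],
    [[0,0,0],0],
  ],
)

```text
time: 13.35
position: [0.5233, 0.0886, 0.0571]
orientation: [[-0.042, 0.999, 0.001], [0.999, 0.042, -0.0], [-0.0, 0.001, -1.0]]
force: [1.8, 0.4, 7.9]
width: 0.491
```

>>> jog_arm(
  motion=[
    [[0,0,0.0005],0],
    [[0,0,0.0005],0],
    [[0,0,0],0],
  ],
)

```text
time: 13.65
position: [0.5234, 0.0886, 0.0565]
orientation: [[-0.042, 0.999, 0.001], [0.999, 0.042, 0.0], [-0.0, 0.001, -1.0]]
force: [0.1, 0.7, 9.4]
width: 0.488
```

Now there's about 12 N of resistance: the ears are at the bends, underside about 54 mm. Next I release and press each end separately with closed fingers, which keeps the total force low.

>>> jog_arm(
  motion=[
    [[0,0,-0.0008],0],
    [[0,0,0],0],
    [[0,0,0],0],
    [[0,0,0],0],
  ],
  gripper=0.06,
)

```text
time: 14.05
position: [0.5215, 0.0886, 0.0545]
orientation: [[-0.042, 0.999, -0.003], [0.999, 0.042, -0.0], [-0.0, -0.003, -1.0]]
force: [-0.7, -0.4, 0.5]
width: 0.701
```

>>> jog_arm(
  motion=[
    [[0,0,-0.01],0],
    [[0,0,-0.02],0],
    [[0,0,-0.03],0],
    [[0,0,-0.03],0],
    [[0,0,0],0],
    [[0,0,0],0],
  ],
)

```text
time: 14.65
position: [0.5232, 0.0886, 0.147]
orientation: [[-0.042, 0.999, 0.002], [0.999, 0.042, 0.0], [-0.0, 0.002, -1.0]]
force: [-0.1, -0.1, -2.3]
width: 0.706
```

>>> jog_arm(
  motion=[
    [[0,0,0],0],
    [[0,0,0],0],
    [[0,0,0],0],
    [[0,0,0],0],
    [[0,0,0],0],
    [[0,0,0],0],
    [[0,0,0],0],
    [[0,0,0],0],
  ],
  gripper=0,
  squeeze=60,
)

```text
time: 15.45
position: [0.5227, 0.0886, 0.1456]
orientation: [[-0.042, 0.999, 0.0], [0.999, 0.042, 0.0], [0.0, 0.0, -1.0]]
force: [-0.5, -0.1, 0.1]
width: -0.004
```

```bash
python3 shot.py b4
cat > padz.py <<'E'
import sys
from h import *
a=np.radians(2.35); ax=np.array([np.cos(a),np.sin(a)]); ay=np.array([-np.sin(a),np.cos(a)])
f=np.load(sys.argv[1]+"_3.npz");P=cloud("wrist",f["d"],wfc("wrist",f["T"])).reshape(-1,3)
D=(P[:,:2]-[.5221,.0901]); X=D@ax*1000; Y=D@ay*1000; z=P[:,2]*1000
for y0 in range(-66,67,6):
    print(y0,[ (round(float(np.median(z[k])),1),int(k.sum())) if (k:=(abs(Y-y0)<3)&(abs(X-x0)<4)&(z<90)).sum()>3 else None for x0 in (-16,-8,0,8,16)])
k=(z>55)&(z<80)&(abs(Y)<45)&(abs(X)<30)
if k.sum()>20:
    print("lining X",np.percentile(X[k],[.5,99.5]),"Y",np.percentile(Y[k],[.5,99.5]))
E
python3 padz.py b4
```

```text
15.45 [0.5227 0.0886 0.1456] 2.4210046351217125 [ 0.0001  0.     -1.    ] [-0.5185 -0.0991  0.0932]
15.5 [0.5227 0.0885 0.1457] 2.415863375617797 [ 0.0001  0.     -1.    ] [-0.6418  0.3774 -0.065 ]
15.55 [0.5227 0.0886 0.1457] 2.4201607763315676 [ 0.0001  0.     -1.    ] [-0.9115  0.677  -0.2128]
15.6 [0.5227 0.0886 0.1456] 2.4194258887899758 [ 0.0001  0.     -1.    ] [ 0.2882  0.0023 -0.2104]
-66 [None, None, None, None, None]
-60 [None, None, None, None, None]
-54 [None, None, None, None, None]
-48 [None, None, None, None, None]
-42 [None, None, None, None, None]
-36 [None, None, None, None, None]
-30 [(71.7, 54), (71.4, 10), None, None, (70.3, 57)]
-24 [(71.6, 83), (71.4, 38), (70.9, 27), (70.5, 30), (70.5, 84)]
-18 [(71.6, 84), (71.5, 86), (71.2, 82), (70.7, 80), (70.2, 76)]
-12 [(71.6, 84), (71.2, 84), (71.0, 85), (70.7, 87), (70.6, 83)]
-6 [(71.6, 90), (71.4, 86), (71.2, 86), (70.9, 87), (70.4, 87)]
0 [(69.1, 88), (70.3, 94), (69.4, 87), (69.4, 84), (69.6, 89)]
6 [(71.7, 88), (71.4, 98), (71.0, 89), (70.7, 89), (70.6, 89)]
12 [(71.6, 91), (71.4, 97), (71.0, 87), (70.9, 88), (70.7, 88)]
18 [(71.7, 92), (71.4, 96), (71.0, 92), (70.9, 95), (70.6, 101)]
24 [(71.6, 94), (71.3, 102), (71.2, 95), (70.8, 93), (70.5, 98)]
30 [(71.6, 96), (71.6, 90), (71.1, 101), (70.8, 100), (70.6, 96)]
36 [(61.8, 163), (62.5, 139), (65.9, 119), (65.2, 123), (60.8, 153)]
42 [(19.4, 46), (34.7, 80), (61.1, 89), (60.6, 76), (32.3, 52)]
48 [(65.7, 64), (62.3, 81), (61.2, 97), (61.3, 87), (65.8, 68)]
54 [(66.1, 105), (63.4, 105), (61.0, 106), (61.4, 106), (66.2, 98)]
60 [(65.9, 105), (61.6, 101), (61.6, 82), (62.0, 95), (66.0, 107)]
66 [(65.9, 108), (66.0, 99), (66.2, 108), (65.9, 108), (66.0, 107)]
lining X [-20.0041  23.4836] Y [-30.8679  43.7511]
```

View pics/b4.png

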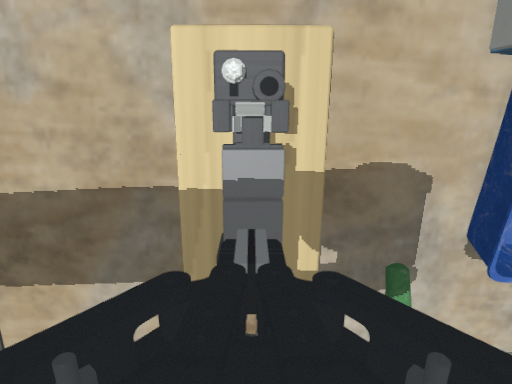

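Pad lies on the bends, lining top about 71 mm at both ends (rolled about 2° by the clips). Ears are inside both slots. I'll press the +y end first.

Run:
```python
from h import *
plan([.5205,.1178,.0765],2.35,n=3)
```

```text
n 3 turn 0.06852265721971662
[[[0.0098,-0.0003,0.023],np.float64(0.0004)],[[0.0098,-0.0003,0.023],np.float64(0.0004)],[[0.0098,-0.0003,0.023],np.float64(0.0004)]]
```

>>> jog_arm(
  motion=[
    [[0.015,-0.0005,0.01],0],
    [[0.0144,-0.0005,0.02],0],
    [[0,0,0.025],0],
    [[0,0,0.0135],0],
    [[0,0,0],0],
    [[0,0,0],0],
    [[0,0,0],0],
  ],
)

```text
time: 16.35
position: [0.5214, 0.118, 0.0785]
orientation: [[-0.042, 0.999, 0.002], [0.999, 0.042, 0.0], [0.0, 0.002, -1.0]]
force: [0.5, -0.3, 0.4]
width: 0.002
```

>>> jog_arm(
  motion=[
    [[0,0,0.001],0],
    [[0,0,0.001],0],
    [[0,0,0.001],0],
    [[0,0,0.001],0],
    [[0,0,0],0],
  ],
)

```text
time: 16.85
position: [0.5203, 0.1179, 0.0729]
orientation: [[-0.042, 0.999, -0.0], [0.999, 0.042, -0.0], [0.0, -0.0, -1.0]]
force: [0.1, -0.0, -0.1]
width: 0.0
```

>>> jog_arm(
  motion=[
    [[0,0,0.0005],0],
    [[0,0,0.0005],0],
    [[0,0,0.0005],0],
    [[0,0,0.0005],0],
    [[0,0,0.0005],0],
    [[0,0,0],0],
  ],
)

```text
time: 17.45
position: [0.5204, 0.1179, 0.0709]
orientation: [[-0.042, 0.999, -0.0], [0.999, 0.042, -0.0], [-0.0, -0.0, -1.0]]
force: [-1.9, -0.3, 3.5]
width: -0.001
```

>>> jog_arm(
  motion=[
    [[0,0,0.0005],0],
    [[0,0,0.0005],0],
    [[0,0,0.0005],0],
    [[0,0,0],0],
  ],
)

```text
time: 17.85
position: [0.5204, 0.118, 0.0702]
orientation: [[-0.042, 0.999, -0.001], [0.999, 0.042, 0.0], [0.0, -0.001, -1.0]]
force: [-4.1, -0.1, 8.6]
width: 0.0
```

>>> jog_arm(
  motion=[
    [[0,0,0.0005],0],
    [[0,0,0.0005],0],
    [[0,0,0],0],
  ],
)

```text
time: 18.15
position: [0.5205, 0.1181, 0.0697]
orientation: [[-0.042, 0.999, -0.001], [0.999, 0.042, 0.0], [0.0, -0.001, -1.0]]
force: [-5.6, 0.6, 10.6]
width: -0.003
```

>>> jog_arm(
  motion=[
    [[0,0.0002,0.0005],0],
    [[0,0.0002,0.0005],0],
    [[0,0,0],0],
  ],
)

```text
time: 18.45
position: [0.5209, 0.1182, 0.0691]
orientation: [[-0.042, 0.999, -0.001], [0.999, 0.042, 0.0], [0.0, -0.001, -1.0]]
force: [-6.7, -0.6, 12.4]
width: -0.002
```

>>> jog_arm(
  motion=[
    [[0,0,0.0005],0],
    [[0,0,0.0005],0],
    [[0,0,0],0],
  ],
)

```text
time: 18.75
position: [0.5211, 0.1183, 0.0685]
orientation: [[-0.042, 0.999, -0.0], [0.999, 0.042, 0.0], [0.0, -0.0, -1.0]]
force: [-6.7, 1.0, 14.6]
width: 0.0
```

>>> jog_arm(
  motion=[
    [[0,0,0.0005],0],
    [[0,0,0.0005],0],
    [[0,0,0],0],
  ],
)

```text
time: 19.05
position: [0.5215, 0.1184, 0.068]
orientation: [[-0.042, 0.999, 0.0], [0.999, 0.042, 0.001], [0.001, 0.0, -1.0]]
force: [-8.1, 1.3, 16.4]
width: -0.004
```

>>> jog_arm(
  motion=[
    [[0,-0.0004,0.0005],0],
    [[0,-0.0004,0.0005],0],
    [[0,0,0],0],
  ],
)

```text
time: 19.35
position: [0.5213, 0.1183, 0.0657]
orientation: [[-0.042, 0.999, 0.003], [0.999, 0.042, 0.001], [0.001, 0.003, -1.0]]
force: [-1.3, 1.2, 6.0]
width: 0.001
```

>>> jog_arm(
  motion=[
    [[0,0,0.0005],0],
    [[0,0,0.0005],0],
    [[0,0,0],0],
  ],
)

```text
time: 19.65
position: [0.5215, 0.1184, 0.0647]
orientation: [[-0.042, 0.999, 0.003], [0.999, 0.042, 0.001], [0.001, 0.003, -1.0]]
force: [-0.8, 0.7, 6.2]
width: -0.0
```

>>> jog_arm(
  motion=[
    [[0,0,0.0005],0],
    [[0,0,0.0005],0],
    [[0,0,0],0],
  ],
)

```text
time: 19.95
position: [0.5213, 0.1181, 0.0631]
orientation: [[-0.042, 0.999, 0.003], [0.999, 0.042, 0.001], [0.0, 0.003, -1.0]]
force: [1.9, 0.7, 6.2]
width: 0.002
```

>>> jog_arm(
  motion=[
    [[0,0,0.0005],0],
    [[0,0,0.0005],0],
    [[0,0,0],0],
  ],
)

```text
time: 20.25
position: [0.5217, 0.1181, 0.0629]
orientation: [[-0.042, 0.999, 0.004], [0.999, 0.042, 0.001], [0.0, 0.004, -1.0]]
force: [0.0, 1.2, 8.7]
width: 0.002
```

>>> jog_arm(
  motion=[
    [[0,0,0.0005],0],
    [[0,0,0.0005],0],
    [[0,0,0],0],
  ],
)

```text
time: 20.55
position: [0.5219, 0.1181, 0.0627]
orientation: [[-0.042, 0.999, 0.004], [0.999, 0.042, 0.0], [0.0, 0.004, -1.0]]
force: [-2.0, 0.9, 12.3]
width: -0.0
```

>>> jog_arm(
  motion=[
    [[0,0,-0.015],0],
    [[0,0,-0.03],0],
    [[-0.029,0,-0.03],0],
    [[-0.029,0,-0.01],0],
    [[0,0,0],0],
    [[0,0,0],0],
    [[0,0,0],0],
    [[0,0,0],0],
  ],
)

```text
time: 21.35
position: [0.5215, 0.0606, 0.1438]
orientation: [[-0.043, 0.999, -0.003], [0.999, 0.043, 0.0], [0.0, -0.002, -1.0]]
force: [-0.6, 0.2, -0.0]
width: -0.001
```

```bash
python3 shot.py b5; python3 padz.py b5
python3 - <<'E'
from h import *
plan([.5228,.0618,.0765],2.35,n=3)
E
```

```text
21.35 [0.5215 0.0606 0.1438] 2.4724771969166524 [-0.0025  0.0002 -1.    ] [-0.588   0.2054 -0.0443]
21.4 [0.5217 0.0606 0.144 ] 2.479921561827758 [-0.0021  0.0001 -1.    ] [ 0.5884 -0.3372 -0.4531]
21.45 [0.5218 0.0606 0.1442] 2.477161826771523 [-0.0017  0.0001 -1.    ] [-0.529   0.5291 -0.1441]
21.5 [0.522  0.0605 0.1443] 2.4690662108570427 [-0.0014  0.0001 -1.    ] [ 0.5504 -1.2916  0.3244]
-66 [None, None, None, None, None]
-60 [(66.0, 41), None, None, (63.2, 13), (66.4, 50)]
-54 [(66.4, 83), (60.1, 44), (60.0, 55), (61.4, 63), (66.3, 75)]
-48 [(55.9, 199), (54.7, 122), (59.5, 81), (59.3, 105), (56.8, 193)]
-42 [None, (58.9, 26), (59.1, 84), (58.8, 54), None]
-36 [(68.0, 30), (67.8, 39), (67.7, 42), (67.9, 43), (68.1, 28)]
-30 [(68.0, 90), (67.9, 88), (68.0, 88), (68.0, 89), (68.2, 94)]
-24 [(67.4, 89), (67.5, 88), (67.5, 91), (67.5, 94), (67.4, 90)]
-18 [(66.8, 90), (66.9, 89), (66.9, 96), (66.8, 89), (66.9, 89)]
-12 [(66.3, 95), (66.4, 95), (66.3, 101), (66.4, 97), (66.4, 98)]
-6 [(65.8, 90), (65.8, 90), (65.7, 97), (65.8, 87), (65.9, 88)]
0 [(64.0, 97), (63.6, 96), (64.1, 100),
[... 270 characters left out ...]
 99), (63.0, 99)]
30 [(62.5, 105), (62.6, 90), (62.4, 98), (62.5, 94), (62.6, 99)]
36 [(61.3, 91), (61.4, 97), (61.6, 104), (61.5, 103), (61.6, 92)]
42 [(18.3, 71), (33.9, 91), (51.4, 99), (51.2, 79), (19.0, 70)]
48 [(61.6, 126), (55.0, 120), (50.9, 99), (51.2, 108), (65.4, 120)]
54 [(65.8, 124), (64.7, 113), (50.2, 89), (58.0, 105), (66.4, 114)]
60 [(65.7, 121), (62.1, 106), (61.5, 140), (62.2, 128), (66.0, 122)]
66 [(66.0, 111), (66.1, 107), (66.2, 116), (66.0, 112), (66.1, 113)]
lining X [-20.4693  22.8219] Y [-43.9879  36.3789]
n 3 turn 0.11286328848498783
[[[0.0005,0.0003,0.0227],np.float64(0.0007)],[[0.0005,0.0003,0.0227],np.float64(0.0007)],[[0.0005,0.0003,0.0227],np.float64(0.0007)]]
```

View pics/b5.png

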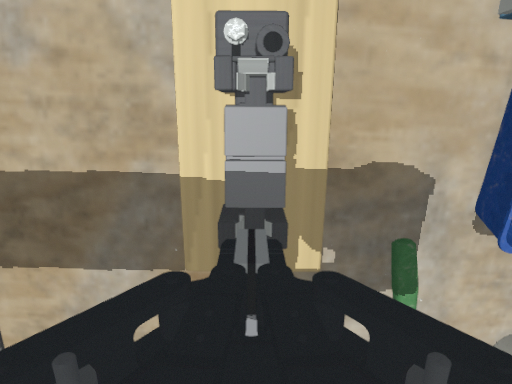

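The +y ear is home (ear top about 50 mm at 54 mm out, roll gone). The -y end is still on its bend, with the lining about 68 mm high there. I'll press that next.

>>> jog_arm(
  motion=[
    [[0.0012,0.0008,0.02],0],
    [[0,0,0.03],0],
    [[0,0,0.022],0],
    [[0,0,0],0],
    [[0,0,0],0],
    [[0,0,0],0],
  ],
)

```text
time: 22.15
position: [0.5243, 0.0612, 0.0747]
orientation: [[-0.042, 0.999, 0.002], [0.999, 0.042, -0.0], [-0.0, 0.002, -1.0]]
force: [-0.6, 0.5, 0.3]
width: 0.002
```

>>> jog_arm(
  motion=[
    [[0,0,0.001],0],
    [[0,0,0.001],0],
    [[0,0,0.0005],0],
    [[0,0,0],0],
  ],
)

```text
time: 22.55
position: [0.5232, 0.0612, 0.0708]
orientation: [[-0.042, 0.999, 0.0], [0.999, 0.042, 0.0], [-0.0, 0.0, -1.0]]
force: [-0.4, -0.6, -0.7]
width: -0.002
```

>>> jog_arm(
  motion=[
    [[0,0,0.0005],0],
    [[0,0,0.0005],0],
    [[0,0,0.0005],0],
    [[0,0,0.0005],0],
    [[0,0,0],0],
  ],
)

```text
time: 23.05
position: [0.5231, 0.0612, 0.0685]
orientation: [[-0.042, 0.999, -0.0], [0.999, 0.042, 0.0], [0.0, -0.0, -1.0]]
force: [-0.1, -0.7, -0.5]
width: -0.0
```

>>> jog_arm(
  motion=[
    [[0,0,0.0005],0],
    [[0,0,0.0005],0],
    [[0,0,0.0005],0],
    [[0,0,0.0005],0],
    [[0,0,0],0],
  ],
)

```text
time: 23.55
position: [0.5239, 0.0611, 0.0672]
orientation: [[-0.042, 0.999, 0.002], [0.999, 0.042, -0.0], [-0.0, 0.002, -1.0]]
force: [-0.1, -0.5, 2.6]
width: -0.003
```

>>> jog_arm(
  motion=[
    [[0,0,0.0005],0],
    [[0,0,0.0005],0],
    [[0,0,0.0005],0],
    [[0,0,0],0],
  ],
)

```text
time: 23.95
position: [0.5244, 0.0611, 0.0666]
orientation: [[-0.042, 0.999, 0.002], [0.999, 0.042, -0.0], [-0.0, 0.002, -1.0]]
force: [-0.3, 1.1, 7.4]
width: -0.001
```

>>> jog_arm(
  motion=[
    [[0,0,0.0005],0],
    [[0,0,0.0005],0],
    [[0,0,0],0],
  ],
)

```text
time: 24.25
position: [0.5245, 0.061, 0.0662]
orientation: [[-0.042, 0.999, 0.002], [0.999, 0.042, -0.0], [-0.001, 0.002, -1.0]]
force: [-2.2, -0.0, 11.1]
width: 0.003
```

>>> jog_arm(
  motion=[
    [[0,0,0.0005],0],
    [[0,0,0.0005],0],
    [[0,0,0],0],
  ],
)

```text
time: 24.55
position: [0.5243, 0.0608, 0.0639]
orientation: [[-0.042, 0.999, 0.003], [0.999, 0.042, -0.001], [-0.001, 0.003, -1.0]]
force: [2.7, -1.9, 4.7]
width: -0.001
```

Past the bend. I'll ease it down to the land.

>>> jog_arm(
  motion=[
    [[0,0,0.0005],0],
    [[0,0,0.0005],0],
    [[0,0,0.0005],0],
    [[0,0,0],0],
  ],
)

```text
time: 24.95
position: [0.5218, 0.0614, 0.0605]
orientation: [[-0.042, 0.999, -0.003], [0.999, 0.042, 0.001], [0.001, -0.003, -1.0]]
force: [0.0, 0.8, -0.1]
width: -0.002
```

>>> jog_arm(
  motion=[
    [[0,0,0.0005],0],
    [[0,0,0.0005],0],
    [[0,0,0],0],
  ],
)

```text
time: 25.25
position: [0.5215, 0.0614, 0.06]
orientation: [[-0.042, 0.999, -0.004], [0.999, 0.042, 0.0], [0.001, -0.004, -1.0]]
force: [-3.3, -0.2, 6.2]
width: 0.002
```

>>> jog_arm(
  motion=[
    [[0,0,0.0005],0],
    [[0,0,0.0005],0],
    [[0,0,0],0],
  ],
)

```text
time: 25.55
position: [0.5216, 0.0615, 0.06]
orientation: [[-0.042, 0.999, -0.005], [0.999, 0.042, 0.0], [0.001, -0.005, -1.0]]
force: [-7.0, -1.0, 11.2]
width: -0.006
```

>>> jog_arm(
  motion=[
    [[0,0,-0.015],0],
    [[0,0,-0.03],0],
    [[0,0,-0.035],0],
    [[0,0,0],0],
    [[0,0,0],0],
    [[0,0,0],0],
  ],
)

```text
time: 26.15
position: [0.5219, 0.0613, 0.138]
orientation: [[-0.042, 0.999, -0.003], [0.999, 0.042, 0.0], [0.0, -0.003, -1.0]]
force: [-0.4, -0.3, -1.0]
width: 0.001
```

```bash
python3 shot.py b6; python3 padz.py b6
python3 - <<'E'
from h import *
plan([.5205,.1178,.0665],2.35,n=3)
E
```

```text
26.15 [0.5219 0.0613 0.138 ] 2.4198039880569855 [-0.003   0.0002 -1.    ] [-0.3995 -0.3387 -0.9775]
26.2 [0.5218 0.0612 0.1377] 2.4200414347516244 [-0.0036  0.0002 -1.    ] [-0.1363 -0.4975  0.0409]
26.25 [0.5219 0.0612 0.1377] 2.420647814011663 [-0.0035  0.0002 -1.    ] [-0.756   0.1881  0.0683]
26.3 [0.522  0.0612 0.1378] 2.418089180728967 [-0.0033  0.0001 -1.    ] [ 0.2063 -0.4887  1.0123]
-66 [None, None, None, None, None]
-60 [(62.3, 6), None, None, None, (66.2, 7)]
-54 [(65.6, 82), (47.0, 34), (50.5, 53), (51.8, 59), (66.2, 81)]
-48 [(53.6, 230), (50.1, 146), (50.5, 74), (50.7, 122), (53.8, 234)]
-42 [None, (50.4, 30), (50.3, 73), (50.4, 53), None]
-36 [(60.2, 36), (60.2, 37), (60.1, 36), (60.4, 33), (60.2, 39)]
-30 [(60.3, 85), (60.2, 78), (60.6, 88), (60.4, 89), (60.4, 83)]
-24 [(60.3, 85), (60.4, 88), (60.4, 88), (60.5, 91), (60.3, 87)]
-18 [(60.3, 89), (60.4, 88), (60.5, 96), (60.4, 88), (60.4, 88)]
-12 [(60.3, 95), (60.3, 93), (60.4, 102), (60.2, 92), (60.4, 93)]
-6 [(60.4, 90), (60.5, 92), (60.3, 100), (60.4, 92), (60.5, 93)]
0 [(58.2, 88), (59.1, 88), (58.9, 93), (59.0, 
[... 276 characters left out ...]
3, 100)]
30 [(60.2, 107), (60.2, 100), (60.3, 107), (60.3, 106), (60.3, 106)]
36 [(59.5, 98), (59.2, 103), (59.5, 106), (59.3, 103), (59.9, 102)]
42 [(18.5, 73), (34.5, 86), (50.2, 108), (49.8, 87), (18.7, 71)]
48 [(61.5, 129), (61.7, 118), (50.3, 107), (50.7, 114), (65.3, 122)]
54 [(65.9, 126), (65.2, 115), (50.6, 109), (51.8, 121), (66.4, 123)]
60 [(65.9, 126), (62.2, 117), (61.5, 148), (61.9, 136), (66.1, 127)]
66 [(66.0, 128), (66.2, 121), (66.2, 130), (66.0, 121), (66.1, 119)]
lining X [-20.6505  22.7158] Y [-35.2674  35.8332]
n 3 turn 0.06676797403449086
[[[0.0189,0.0003,0.0239],np.float64(0.0004)],[[0.0189,0.0003,0.0239],np.float64(0.0004)],[[0.0189,0.0003,0.0239],np.float64(0.0004)]]
```

View pics/b6.png

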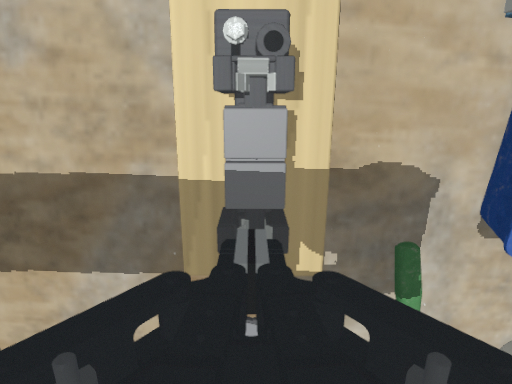

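The lining top reads 60.2–60.5 mm over its whole area and both ear tops about 50.4 mm, so the pad is flat on both lands. I'll lift clear and do one last check.

>>> jog_arm(
  motion=[
    [[0,0,-0.03],0],
    [[0,0,-0.03],0],
    [[-0.04,0,-0.02],0],
    [[-0.04,0,0],0],
    [[-0.04,0,0],0],
    [[0,0,0],0],
    [[0,0,0],0],
    [[0,0,0],0],
  ],
)

```text
time: 27.15
position: [0.528, -0.0579, 0.2189]
orientation: [[-0.043, 0.999, -0.001], [0.999, 0.043, 0.001], [0.001, -0.001, -1.0]]
force: [-1.0, -0.4, 1.0]
width: -0.006
```

```bash
python3 shot.py b7; python3 padz.py b7|tail -24
python3 - <<'E'
from h import *
im,d=capture("scene"); save("pics/s9.png",im)
im,d=capture("top"); save("pics/t9.png",im)
E
```

```text
27.15 [ 0.528  -0.0579  0.2189] 2.455587074174648 [-0.0011  0.0007 -1.    ] [-0.9701 -0.3704  1.0046]
27.2 [ 0.528  -0.0577  0.2191] 2.488930702928628 [-0.0009  0.0006 -1.    ] [ 0.3206  0.7097 -0.6539]
27.25 [ 0.5281 -0.0576  0.2192] 2.509831928710877 [-0.0006  0.0004 -1.    ] [0.3502 0.1021 0.0202]
27.3 [ 0.5282 -0.0576  0.2193] 2.5163429931511687 [-0.0004  0.0003 -1.    ] [-0.2212  0.2334  0.8902]
-66 [(65.3, 79), (65.7, 78), (65.7, 74), (65.7, 63), (66.1, 70)]
-60 [(65.9, 62), (62.1, 60), (61.4, 41), (62.1, 57), (66.5, 69)]
-54 [(66.1, 68), (64.5, 64), (50.4, 56), (50.7, 71), (66.5, 62)]
-48 [(65.9, 40), (63.0, 41), (50.3, 54), (50.6, 56), (66.4, 36)]
-42 [(29.7, 33), (46.2, 55), (50.3, 56), (50.1, 58), (30.4, 32)]
-36 [(50.5, 109), (52.5, 80), (57.0, 72), (57.0, 75), (50.5, 106)]
-30 [(60.1, 65), (60.0, 67), (60.3, 68), (60.3, 68), (60.3, 67)]
-24 [(60.3, 66), (60.4, 66), (60.1, 64), (60.5, 64), (60.5, 64)]
-18 [(60.3, 72), (60.3, 68), (60.4, 66), (60.4, 65), (60.4, 63)]
-12 [(60.3, 68), (60.2, 71), (60.3, 69), (60.2, 69), (60.4, 72)]
-6 [(60.1, 66), (60.2, 74), (60.2, 61), (60.4, 65), (60.4, 64)]
0 [(58.6, 68), (58.4, 73), (58.2, 71), (57.4, 69), (57.9, 70)]
6 [(60.0, 47), (60.2, 50), (60.4, 45), (60.2, 47), (60.4, 47)]
12 [None, None, None, None, None]
18 [None, None, None, None, None]
24 [None, None, None, None, None]
30 [None, None, None, None, None]
36 [None, None, None, None, None]
42 [None, None, None, None, None]
48 [None, None, None, None, None]
54 [None, None, None, None, None]
60 [None, None, None, None, None]
66 [None, None, None, None, None]
lining X [-20.77    22.5149] Y [-35.9868   7.0574]
```

View pics/b7.png

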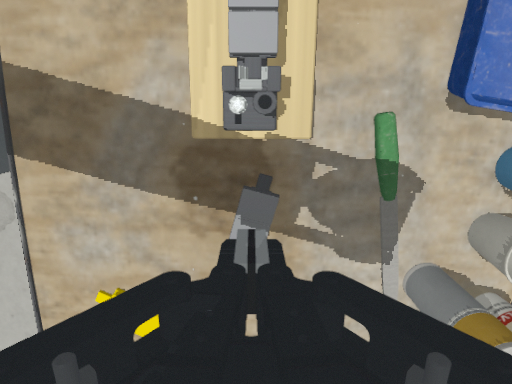

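View pics/t9.png

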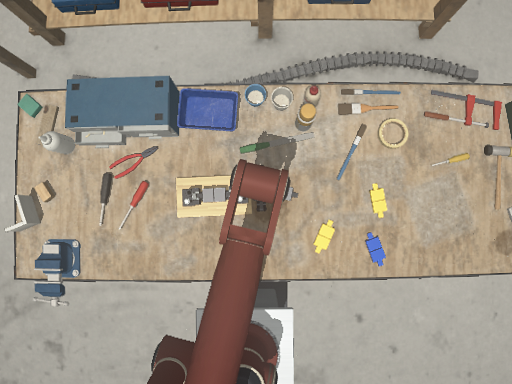

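Both ear tops read 50.3 mm and the lining 60.3 mm from end to end. The bystanders are where they were, and nothing touches the pad, so I'm handing in.

```bash
python3 -c "
from workcell import robot
print(robot.sign_off()); print(robot.sense()['time'])"
```

```text
the job is handed in; nothing more can be done
None
the job is handed in; nothing more can be done
```

The new pad is in the bracket, lining up, with both ears home and flat on both lands. I handed the job in at about 27 s; no verdict was reported.

- **What I did:** I told the new pad from the worn one by its 16 mm height. The bracket measured about 5.9 mm off the board's middle toward -y. I lowered the ears into the slots down to the clip bends, which took about 12 N. I then let go and pressed the +y end, then the -y end, with closed fingers.
- **Forces:** The highest force read at the wrist was about 16 N upward on the +y end and 11 N on the -y end. At each end the force rose, dropped as it passed the bend, and rose again on the land. The bracket's summed force can't be read directly; the wrist figures stayed well below 45 N.
- **Last checks:** The lining top reads 60.0–60.5 mm over its whole area (60 mm nominal). The ear tops read about 50.4 mm (50 mm nominal); depth reads about 0.35 mm high here, so both fit. The worn pad looks undisturbed in the last wrist view, and the brush and look-alikes in the last top view. Nothing was touching the pad at hand-in.
- **Disagreements:** No check failed. On the bends, before pressing, the pad was rolled about 2°; pressing cleared that. The final wrist view covered only the -y end and middle. The +y end's flatness rests on the view just before, also taken after both ends were pressed.

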